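# Seat a tube in the clamping cradle and snap its over-centre lever

### The job

Lay the purple-capped tube in the white channels of the blue cradle with its cap towards the upright end plate, and slide it along until the cap bears firmly against that plate, gently, with less than 20 N. Then push the red-gripped lever over its centre towards the tube so that it snaps down, and bear on it against its stop with about 12 N for half a second to bed the clamp, never with more than 20 N. Let go of everything, and leave the other tube and the dish alone.

Things in the scene. Friction and masses are not known exactly. Their poses are not given: they have to be found in the camera images.
- tube_mid (a point): Middle (half-way along and half-way up) of the loose 50 ml screw-cap tube with a PURPLE cap and cream filling, 114 mm long, lying. Its +y axis runs along the tube towards the cap; z is up as it first lies. Body 28 mm in diameter, cap 33 mm in diameter and 14 mm long, tail end tapered. When lying, this point is 16 mm above the surface it rests on. About 22 g; grasp across the body.
- other_tube_mid (a point): Middle of a like tube with a yellow-green cap, loose, a bystander.
- dish: Loose closed petri dish, 90 mm across, 13 mm high, origin under its centre, a bystander.
- seat (a point): Where tube_mid is when the tube is fully home in the cradle, 38 mm above the worktop. +y runs along the channels towards the end plate (whose face is at y = +57 mm from here, 50 mm wide, top 56 mm above the worktop), x across, z up; the cradle is fixed. Lower the tube some 8 mm short of home (y = -8 mm), then slide it on until it is felt to stop.
- cradle: The fixed blue cradle, origin on the worktop under seat, same axes. Base plate 84 x 240 x 8 mm. Two white channels with floors 22 mm above the worktop: y = +26 to +58 mm (37 mm wide inside) and y = -66 to -36 mm (34 mm wide); walls 12 mm above the floor, then flared lips to 20 mm. Between y = -36 and +26 mm only the base plate (top 8 mm above the worktop), so fingers have room there.
- end_plate: The fixed upright aluminium end plate; origin at the foot of its inner face, 8 mm above the worktop.
- lever_pivot (a point): Pivot of the over-centre lever, fixed on the cradle, 100 mm from seat along -y and 48 mm above the worktop; the lever turns about the cradle's x axis between two steel cheeks.
- lever_grip (a point): Middle of the lever's red grip, a round bar 16 mm thick and 50 mm long that ends 100 mm from the pivot; this point is 75 mm from the pivot. Open, the grip leans 0.45 rad from upright away from the tube (towards the cradle's -y); snapped over, it leans 0.95 rad towards the tube (+y).
- lever (a joint): Angle of the lever, rad: 0 open, 0.7 dead centre, 1.4 on its stop, where its sprung rubber foot holds the tube's tail down. A spring drives it away from centre both ways (0.42 N m at either end, nothing at centre): 5 to 10 N at the grip starts it; past centre it runs on by itself. The stop is stiff: a millimetre more at the grip adds several newtons, so press by the force felt.

How it is judged:
On the way, in this order (a step that is already met when the one before it is completed fails the run):
1. with the lever still open, the tube lies in the channels, its cap pressed against the end plate with at least 2 N (contact force between tube and end_plate above 2 N and horizontal distance between tube_mid and seat below 0.006 m and z of tube_mid in the frame of seat below 0.005 m and value of joint lever below 0.3 rad), for 0.1 s.
2. the lever is past its centre (value of joint lever above 0.9 rad).
3. the lever is borne against its stop with at least 8 N (value of joint lever above 1.36 rad and contact force between any of the fingers, the arm and lever above 8 N), for 0.2 s.
At the end, for the whole second after the job is handed in: The lever rests snapped over on its stop (over 1.33 rad), the purple-capped tube lies at rest down in both channels (within 4 mm of the floor, 6 mm sideways, 0.08 rad), with its cap within 3 mm of the end plate (value of joint lever above 1.33 rad and y of tube_mid in the frame of seat above -0.003 m and horizontal distance between tube_mid and seat below 0.006 m and z of tube_mid in the frame of seat below 0.004 m and angle between the y axis of tube_mid and the y axis of seat, either way round below 0.08 rad and linear speed of tube below 0.01 m/s); the robot touches nothing.
It fails at once if the tube is driven against the end plate with more than 20 N (contact force between tube and end_plate above 20 N).
It fails at once if the lever is pushed with more than 20 N (contact force between any of the fingers, the arm and lever above 20 N).
It fails at once if the other tube is moved more than 40 mm (distance of other_tube_mid from where it was at the start of the episode above 0.04 m).
It fails at once if the dish is moved more than 30 mm (distance of dish from where it was at the start of the episode above 0.03 m).
It also fails if it takes over 64 s, if anything falls off the work surface, if the arm or the gripper's body presses on something with over 40 N, if the wrist force passes 120 N, or if a joint passes its speed limit or range.

### The arm

A 6-joint arm with a two-finger parallel gripper is mounted at the origin on a cart in front of the work surface, level with it; the furniture and walls round the work are solid. World frame = base frame: x ahead of the robot, y to its left, z up, the work surface at z = 0. Lengths are in m, angles in rad, forces in N, time in s.
With the tool pointing down it reaches from about 0.425 to 0.95 m from the base axis. Payload 3.5 kg.
Tool frame: the origin (TCP) lies on the mounting face of the last link; the fingertips stand 173 mm ahead of it and the grasp point (between the pads) lies 155 mm ahead of it; z points along the fingers, x is the direction in which the jaws open and shut, and the axes are right-handed (so a half turn about z gives the same grasp; the last joint's range is limited). The gripper opens to 85 mm and grips with 20 to 120 N. Pads are 22 mm wide; open, the fingers measure 114 mm over their backs; the gripper's body (76 mm by 85 mm) begins 54 mm behind the grasp point. The pads swing forward as they close: fully open they stand 13 mm farther back than shut.
Start: joints at [1.167, 0.286, 1.577, -0, 1.279, -0.15], TCP at [0.169, 0.653, 0.405] pointing down, gripper open.
Joint ranges: [-2.77, 2.77], [-0.9, 2.22], [0.21, 2.48], [-1.53, 4.67], [0.24, 2.81], [-2.84, 2.84]. Speed limits (rad/s): [2.79, 2.79, 3.14, 3.14, 3.14, 3.14].

### API

Orientations are given as a unit quaternion [x, y, z, w].
In Python, from plant import get_state, read_camera, sign_off gives the robot as it stands.
- The arm moves only by the shell command python3 -m jog 'ROWS' [FORCE]. ROWS is JSON, a list of rows, each an object of numbers: "grip": the closure, from 0 (fully open) to 1 (shut); "x", "y", "z": the shift along the tool's x, y, z in mm; "rx", "ry", "rz": the turn, a rotation vector about the tool's x, y, z in degrees. A call has 1 to 8 rows; each row shifts and turns the commanded pose from where the row before left it, along the tool's axes as they then stand; what a row does not reach is not made up. A row lasts 1/12 s, in which the tool goes at most 41.7 mm and 7.16 degrees, less where a joint would pass 70% of its speed; a pose out of reach is approached as far as the arm can. A call with a gripper value outside its range is refused whole. The fingers move at their own pace and stop on an object; FORCE is the grip in N (left out, the last holds). Time passes only in rows, so rows that do not move let the fingers close. It gives the time, the measured TCP pose, the force and the opening at its end, in the units of the state.
- get_state(): the state, without advancing time (a new reading comes with each control period).
- read_camera(name): name is "side" or "top"; returns a dict with "frame" (384x512x3 uint8, red, green, blue), "intrinsics" (3x3 intrinsics, pixels), "k1" (the pictures are not rectified: a ray, as slopes to the right and down, at radius r is drawn at 1 + k1 r^2 times it, then the intrinsics apply), "R" (3x3) and "t" (3): a world point X has camera coordinates R X + t. Camera axes: x right, y down, z forward; pixel columns grow to the right and rows downward; lengths in m; the calibration is good to about 2 mm. A picture is of the moment at which its call begins. There is no depth.
- sign_off(): hands the job in, once; it reports no verdict.
The state is a dict: "time": time; "qpos": joint angles; "dq": joint speeds; "joint_efforts": joint torques, N m; "eef_pos": TCP position; "tcp_rot": TCP orientation; "contact_force": force on the tool from outside, world axes, zero at the start; "wrist_torque": the same for the moment, N m; "opening": opening from 0.0 (shut) to 1.0 (fully open).
Only numpy, scipy, OpenCV 4.12 (cv2) and the standard library are available. Lean on these libraries where they do the work, as an engineer would, in place of code of your own. Each camera call takes 0.05 s, during which the arm holds its last target.

## Working session

There is one attempt and no reset: what is moved stays moved. The work goes in short steps, Python scripts to look and compute and a shell command to move; the robot and the scene stay as the last step left them, time stands still between calls to the robot, and variables do not carry over. Pictures are saved under pics/ and viewed, and the job is handed in when it is done.

```bash
ls; mkdir -p pics
python3 - <<'E'
from plant import get_state, read_camera
import cv2,numpy as np
s=get_state(); print(s)
for n in ("side","top"):
    c=read_camera(n); cv2.imwrite(f"pics/{n}0.png",c["frame"][:,:,::-1]); print(n,c["intrinsics"],c["k1"],c["R"],c["t"])
    np.savez(f"{n}0.npz",**c)
E
```

```text
pics
{'time': 0.0, 'qpos': array([ 1.16698416e+00,  2.87183574e-01,  1.57818447e+00, -3.87715147e-05,
        1.27860659e+00, -1.49997811e-01]), 'dq': array([-0.00037469,  0.0001155 , -0.00110576, -0.00016797,  0.00112475,
        0.00024961]), 'joint_efforts': array([ 9.59272038e-04, -4.05977225e+01, -2.92633402e+01,  7.53660014e-07,
        5.94314173e-03,  8.86444923e-06]), 'eef_pos': array([0.16936286, 0.65314503, 0.40333071]), 'tcp_rot': array([ 7.90912543e-01,  6.11928043e-01, -1.03127303e-03,  5.96058548e-04]), 'contact_force': array([ 0.54589893, -1.11818022, -0.7695067 ]), 'wrist_torque': array([-0.00626229,  0.00180335,  0.01036546]), 'opening': 1.0007412338204889}
side [[416.6125459    0.         264.28960757]
 [  0.         416.6125459  190.24214439]
 [  0.           0.           1.        ]] -0.009123694832048088 [[ 0.99617875  0.08430846  0.02280291]
 [ 0.06676577 -0.56680134 -0.82114467]
 [-0.05630472  0.81952933 -0.57026437]] [-0.5700712   0.01508453  1.17935903]
top [[355.78980717   0.         255.75909043]
 [  0.         355.78980717 190.2367112 ]
 [  0.           0.           1.        ]] -0.0010887498814462087 [[-0.00245252 -0.99997785 -0.0061873 ]
 [-0.99642561  0.00296617 -0.08442283]
 [ 0.08443931  0.00595814 -0.99641081]] [-0.03074075  0.60153338  1.10730101]
```

View pics/side0.png

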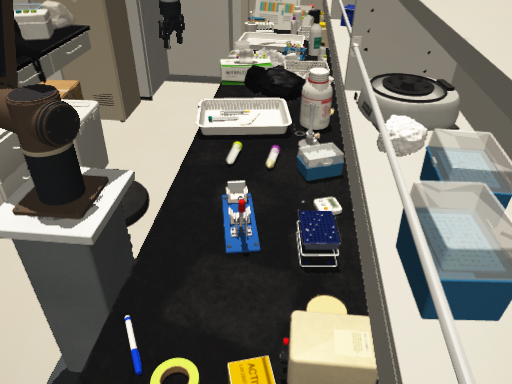

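View pics/top0.png

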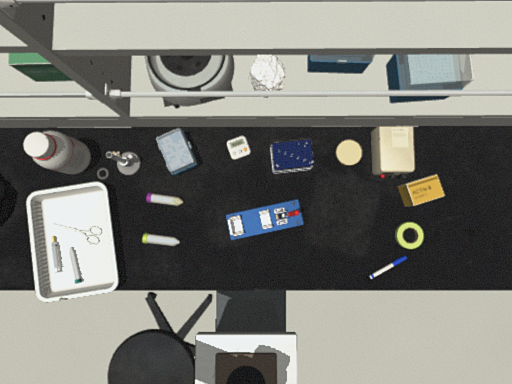

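```bash
cat > h.py <<'E'
import numpy as np,cv2
def load(n): 
    d=np.load(n+".npz"); return {k:d[k] for k in d}
def ray(c,u,v):
    K=c["intrinsics"];k1=float(c["k1"])
    d=np.array([(u-K[0,2])/K[0,0],(v-K[1,2])/K[1,1]]); x=d.copy()
    for _ in range(10): x=d/(1+k1*(x@x))
    R=c["R"]; o=-R.T@c["t"]; return o,R.T@np.array([x[0],x[1],1])
def onz(c,u,v,z):
    o,d=ray(c,u,v); return o+d*(z-o[2])/d[2]
def proj(c,X):
    p=c["R"]@np.asarray(X,float)+c["t"]; x=p[:2]/p[2]; x=x*(1+float(c["k1"])*(x@x))
    return c["intrinsics"][:2,:2]@x+c["intrinsics"][:2,2]
def tri(ps):
    A=np.zeros((3,3));b=np.zeros(3)
    for c,u,v in ps:
        o,d=ray(c,u,v); d=d/np.linalg.norm(d); P=np.eye(3)-np.outer(d,d); A+=P;b+=P@o
    X=np.linalg.solve(A,b); return X,[np.linalg.norm(proj(c,X)-(u,v)) for c,u,v in ps]
E
python3 - <<'E'
from h import *
s=load("side0");t=load("top0")
a=cv2.resize(t["frame"][180:250,130:310],None,fx=4.4,fy=4.4,interpolation=cv2.INTER_CUBIC); 
b=cv2.resize(s["frame"][130:260,210:290],None,fx=4.4,fy=4.4,interpolation=cv2.INTER_CUBIC)
cv2.imwrite("pics/t0z.png",a[:,:,::-1]);cv2.imwrite("pics/s0z.png",b[:,:,::-1])
def masks(f):
    hsv=cv2.cvtColor(f,cv2.COLOR_RGB2HSV)
    return dict(blue=cv2.inRange(hsv,(100,150,80),(120,255,255)),red=cv2.inRange(hsv,(0,170,90),(6,255,255))|cv2.inRange(hsv,(174,170,90),(180,255,255)),purple=cv2.inRange(hsv,(130,70,60),(165,255,255)))
for n,c in(("side",s),("top",t)):
    for k,m in masks(c["frame"]).items():
        N,l,st,ce=cv2.connectedComponentsWithStats(m)
        for i in range(1,N):
            if st[i,4]>=8: print(n,k,st[i],ce[i].round(1))
E
```

```text
side blue [345   5   9   4  27] [349.9   6.4]
side blue [347  13   6  13  34] [350.3  17.8]
side blue [255  17   9   3  18] [258.6  18.4]
side blue [341  18   5   8  23] [342.6  22.2]
side blue [285  47   3   4   8] [285.8  48.6]
side blue [300  55   5   5  16] [301.5  57.4]
side blue [427 147   4  11  14] [428.4 152.1]
side blue [305 163  38  17 345] [323.7 171.3]
side blue [435 168   6  12  17] [437.4 173.9]
side blue [222 193  39  60 970] [239.1 228.3]
side blue [494 193  18  15 120] [503.3 198. ]
side blue [300 211  39  32 517] [318.4 226.6]
side blue [315 215   7  22  38] [318.2 225.3]
side blue [238 224   2   9  12] [238.2 227.8]
side blue [242 224   3   9  18] [243.3 227.8]
side blue [ 441  280   71   40 2326] [477.4 298.3]
side blue [424 300  13  19 133] [430.5 311.8]
side blue [125 317   6   4  12] [127.1 318.1]
side blue [131 349  11  26 190] [136.2 361. ]
side red [239 199   6  13  66] [241.3 205.1]
side red [283 338   6   7  40] [285.6 340.9]
side purple [270 145  10   8  31] [275.6 147.2]
top blue [300 141   3   5   9] [300.9 142.7]
top blue [273 142  39  27 401] [291.2 155.5]
top blue [233 199  71  40 880] [266.8 218.9]
top blue [226 214   5   5  15] [227.6 215.7]
top blue [230 236   5   4  16] [232.1 237.6]
top blue [392 256  15  10  74] [399.3 260.1]
top red [381 174   4   4  12] [382.4 175.8]
top red [289 210  10   6  38] [293.6 212.8]
top purple [146 192   6  11  47] [148.1 197. ]
```

View pics/t0z.png

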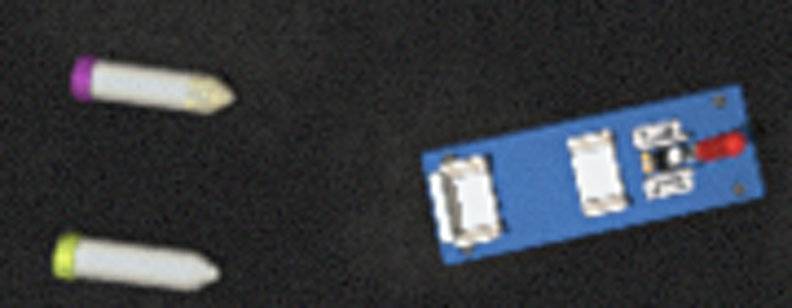

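View pics/s0z.png

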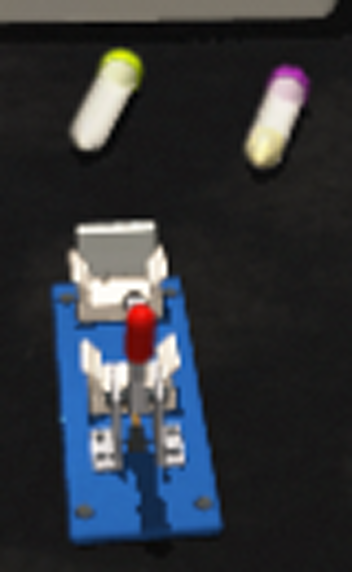

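```bash
cat > m.py <<'E'
from h import *
s=load("side0");t=load("top0")
def bl(c,win):
    u0,v0,u1,v1=win
    f=c["frame"]; hsv=cv2.cvtColor(f,cv2.COLOR_RGB2HSV); m=cv2.inRange(hsv,(100,110,60),(122,255,255))
    w=np.zeros_like(m); w[v0:v1,u0:u1]=m[v0:v1,u0:u1]
    p=np.argwhere(w>0)[:,::-1]
    return p
for n,c,win in(("top",t,(220,190,310,245)),("side",s,(215,185,265,258))):
    p=bl(c,win)
    h=cv2.convexHull(p.astype(np.int32))
    # hull pts -> plane z=8mm (pixel centres), minAreaRect in world mm
    P=np.array([onz(c,*q[0],0.008)[:2]*1000 for q in h.astype(float)],np.float32)
    r=cv2.minAreaRect(P); print(n,r); print(cv2.boxPoints(r))
# tube
for n,c,win in(("top",t,(140,185,190,212)),("side",s,(260,140,285,175))):
    u0,v0,u1,v1=win; f=c["frame"][v0:v1,u0:u1]; g=f.max(2); m=(g>90).astype(np.uint8)
    N,l,st,ce=cv2.connectedComponentsWithStats(m); i=1+st[1:,4].argmax()
    p=np.argwhere(l==i)[:,::-1]+[u0,v0]
    P=np.array([onz(c,*q,0.016)[:2]*1000 for q in p.astype(float)],np.float32)
    r=cv2.minAreaRect(P); print(n,"tube",r,P.mean(0)); print(cv2.boxPoints(r))
E
python3 m.py
```

```text
top ((509.7318115234375, -59.77495574951172), (86.4245834350586, 241.578369140625), 12.316557884216309)
[[ 441.74823    49.016407]
 [ 493.27997  -187.00179 ]
 [ 577.7154   -168.56631 ]
 [ 526.18365    67.45187 ]]
side ((510.40045166015625, -61.605804443359375), (85.24667358398438, 247.22357177734375), 12.077118873596191)
[[ 442.85742    50.352066]
 [ 494.58353  -191.39967 ]
 [ 577.9435   -173.56367 ]
 [ 526.2174     68.188065]]
top tube ((574.1765747070312, 262.099609375), (118.00111389160156, 29.408466339111328), 83.28817749023438) [574.2905  264.80167]
[[552.67737 205.22198]
 [581.8843  201.78485]
 [595.6758  318.97723]
 [566.4689  322.41437]]
side tube ((575.9478759765625, 271.42901611328125), (147.55467224121094, 29.520883560180664), 82.73176574707031) [575.6519  269.15894]
[[551.9721  200.11191]
 [581.2558  196.3771 ]
 [599.92365 342.74612]
 [570.63995 346.48093]]
```

```bash
cat > m2.py <<'E'
from m import *
print("----")
yc=np.deg2rad(12.2); ex=np.array([np.cos(yc),np.sin(yc)]); ey=np.array([-np.sin(yc),np.cos(yc)])
B=np.array([510.,-60.])
def loc(X): d=np.asarray(X)[:2]*1000-B; return np.array([d@ex,d@ey])
X,e=tri([(s,241.3,205.1),(t,293.6,212.8)]); print("grip",X,e,loc(X))
# white top view on base
f=t["frame"]; 
for z in (0.022,0.042,.056):
  for u,v in [(435,170),(452,243),(492,157),(498,235),(570,140),(588,216),(612,130),(625,208)]:
    print(z,(u,v),loc(onz(t,130+(u-2)/4.4,180+(v-2)/4.4,z)).round(1))
# side end plate top corners
for u,v in [(77,223),(156,222)]:
    print(loc(onz(s,210+(u-2)/4.4,130+(v-2)/4.4,.056)).round(1))
E
python3 m2.py | sed -n '/----/,$p'
python3 - <<'E'
from h import *
s=load("side0");t=load("top0")
a=cv2.resize(t["frame"][195:245,222:307],None,fx=9,fy=9,interpolation=cv2.INTER_CUBIC); 
cv2.imwrite("pics/t0zz.png",a[:,:,::-1])
b=cv2.resize(s["frame"][175:255,215:265],None,fx=7,fy=7,interpolation=cv2.INTER_CUBIC); 
cv2.imwrite("pics/s0zz.png",b[:,:,::-1])
E
```

```text
----
grip [ 0.52782098 -0.14265469  0.11780965] [np.float64(0.14006194259825816), np.float64(0.11191050866148938)] [-4.84805546e-02 -8.45540242e+01]
0.022 (435, 170) [ 27.2 111.4]
0.022 (452, 243) [-26.6 110.3]
0.022 (492, 157) [27.5 69.3]
0.022 (498, 235) [-28.1  76.8]
0.022 (570, 140) [27.4 11.7]
0.022 (588, 216) [-28.6  10.8]
0.022 (612, 130) [ 28.  -19.5]
0.022 (625, 208) [-28.7 -16.5]
0.042 (435, 170) [ 26.7 109.8]
0.042 (452, 243) [-26.1 108.8]
0.042 (492, 157) [27.  68.4]
0.042 (498, 235) [-27.6  75.9]
0.042 (570, 140) [27.  11.9]
0.042 (588, 216) [-28.1  10.9]
0.042 (612, 130) [ 27.5 -18.8]
0.042 (625, 208) [-28.2 -15.8]
0.056 (435, 170) [ 26.3 108.7]
0.056 (452, 243) [-25.8 107.7]
0.056 (492, 157) [26.7 67.9]
0.056 (498, 235) [-27.2  75.2]
0.056 (570, 140) [26.6 12. ]
0.056 (588, 216) [-27.8  11.1]
0.056 (612, 130) [ 27.2 -18.3]
0.056 (625, 208) [-27.9 -15.3]
[-23.3 116.8]
[ 26.6 113.3]
```

View pics/t0zz.png

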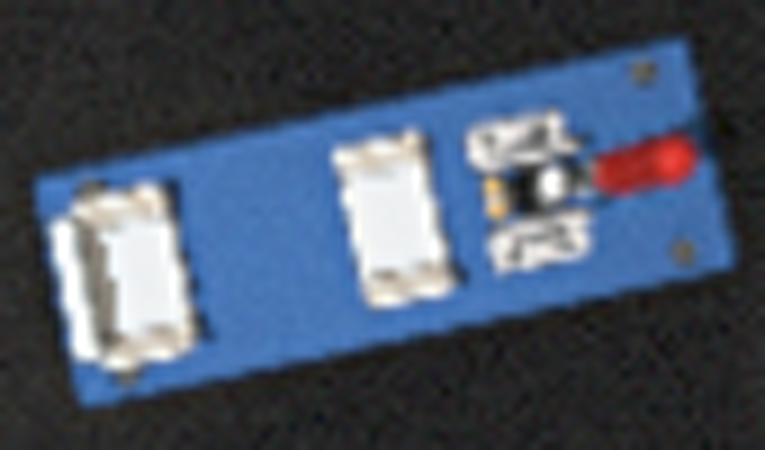

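View pics/s0zz.png

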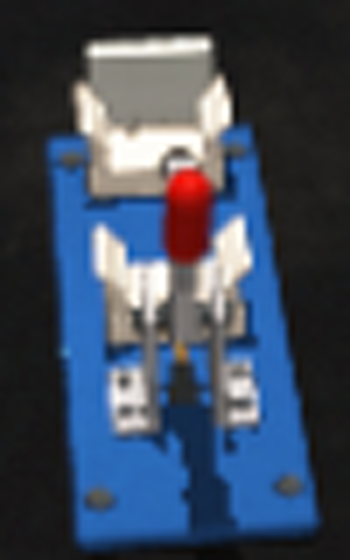

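```bash
cat > st.py <<'E'
import numpy as np,sys
from plant import get_state
from scipy.spatial.transform import Rotation as Ro
def go(x,y,yaw,z=None,verbose=True):
    s=get_state();R=Ro.from_quat(s["tcp_rot"]).as_matrix();p=s["eef_pos"]*1000
    cy=np.degrees(np.arctan2(R[1,0],R[0,0]))
    d=np.array([x,y,p[2] if z is None else z])-p
    print("t",round(s["time"],2),"p",p.round(1),"yaw",cy.round(2),"zax",R[:,2].round(4),"F",s["contact_force"].round(2),"open",round(s["opening"],3))
    print("shift now tool axes",(R.T@d).round(1),"tool rz",round(cy-yaw,2))
    q=Ro.from_euler('z',yaw,degrees=True).as_matrix()@np.diag([1,-1,-1.])
    print("shift if turned first",(q.T@d).round(1), "tilt rx,ry fix", Ro.from_matrix(R.T@q).as_rotvec(degrees=True).round(2))
if __name__=="__main__": go(*map(float,sys.argv[1:]))
E
python3 -m jog '[{"rz":7},{"rz":7},{"rz":7},{"rz":7},{"rz":7},{"rz":7},{"rz":7},{"rz":7}]'
python3 st.py 574.3 261.5 -6.9 300
```

```text
t 0.1 p [169.4 653.2 403.5] yaw 75.46 zax [-9.e-04 -2.e-03 -1.e+00] F [ 0.15 -0.51  0.24] open 0.999
shift now tool axes [-277.2  490.4  103.9] tool rz 82.36
shift if turned first [449.1 340.2 103.5] tilt rx,ry fix [7.000e-02 1.200e-01 8.236e+01]$[0]: bad value
```

```bash
python3 -m jog '[{"grip":0,"x":0,"y":0,"z":0,"rx":0,"ry":0,"rz":7},{"grip":0,"x":0,"y":0,"z":0,"rx":0,"ry":0,"rz":7},{"grip":0,"x":0,"y":0,"z":0,"rx":0,"ry":0,"rz":7},{"grip":0,"x":0,"y":0,"z":0,"rx":0,"ry":0,"rz":7},{"grip":0,"x":0,"y":0,"z":0,"rx":0,"ry":0,"rz":7},{"grip":0,"x":0,"y":0,"z":0,"rx":0,"ry":0,"rz":7},{"grip":0,"x":0,"y":0,"z":0,"rx":0,"ry":0,"rz":7},{"grip":0,"x":0,"y":0,"z":0,"rx":0,"ry":0,"rz":7}]'
python3 st.py 574.3 261.5 -6.9 300
```

```text
time: 0.77
eef_pos: [0.1694, 0.6532, 0.4039]
tcp_rot: [0.986, 0.166, -0.0, 0.001]
contact_force: [0.7, 0.8, -0.6]
opening: 1.0
t 0.77 p [169.4 653.2 403.9] yaw 19.11 zax [-6.0e-04 -1.3e-03 -1.0e+00] F [ 0.74  0.83 -0.63] open 1.0
shift now tool axes [254.4 502.6 104.2] tool rz 26.01
shift if turned first [449.  340.3 103.9] tilt rx,ry fix [ 0.07  0.04 26.01]
```

```bash
python3 -m jog '[{"grip":0,"x":0,"y":0,"z":0,"rx":0,"ry":0,"rz":6.5},{"grip":0,"x":0,"y":0,"z":0,"rx":0,"ry":0,"rz":6.5},{"grip":0,"x":0,"y":0,"z":0,"rx":0,"ry":0,"rz":6.5},{"grip":0,"x":0,"y":0,"z":0,"rx":0,"ry":0,"rz":6.5},{"grip":0,"x":30,"y":22,"z":0,"rx":0,"ry":0,"rz":0},{"grip":0,"x":30,"y":22,"z":0,"rx":0,"ry":0,"rz":0},{"grip":0,"x":30,"y":22,"z":0,"rx":0,"ry":0,"rz":0},{"grip":0,"x":30,"y":22,"z":0,"rx":0,"ry":0,"rz":0}]'
python3 st.py 574.3 261.5 -6.9 300
```

```text
time: 1.43
eef_pos: [0.2792, 0.5511, 0.404]
tcp_rot: [0.998, -0.057, -0.0, 0.001]
contact_force: [-0.3, 0.1, -0.3]
opening: 0.999
t 1.43 p [279.2 551.1 404. ] yaw -6.48 zax [-6.e-04 -1.e-03 -1.e+00] F [-0.31  0.07 -0.33] open 0.999
shift now tool axes [326.  254.3 104.1] tool rz 0.42
shift if turned first [327.8 252.  104. ] tilt rx,ry fix [0.06 0.03 0.42]
```

```bash
python3 -m jog '[{"grip":0,"x":30,"y":22,"z":0,"rx":0,"ry":0,"rz":0},{"grip":0,"x":30,"y":22,"z":0,"rx":0,"ry":0,"rz":0},{"grip":0,"x":30,"y":22,"z":0,"rx":0,"ry":0,"rz":0},{"grip":0,"x":30,"y":22,"z":0,"rx":0,"ry":0,"rz":0},{"grip":0,"x":30,"y":22,"z":0,"rx":0,"ry":0,"rz":0},{"grip":0,"x":30,"y":22,"z":0,"rx":0,"ry":0,"rz":0},{"grip":0,"x":30,"y":22,"z":0,"rx":0,"ry":0,"rz":0},{"grip":0,"x":30,"y":22,"z":0,"rx":0,"ry":0,"rz":0}]'
python3 st.py 574.3 261.5 -6.9 300
```

```text
time: 2.1
eef_pos: [0.498, 0.3485, 0.4042]
tcp_rot: [0.998, -0.057, -0.0, 0.0]
contact_force: [-0.1, 0.7, 0.5]
opening: 1.001
t 2.1 p [498.  348.5 404.2] yaw -6.54 zax [-9.e-04 -3.e-04 -1.e+00] F [-0.13  0.7   0.48] open 1.001
shift now tool axes [ 85.9  77.7 104.1] tool rz 0.36
shift if turned first [ 86.2  77.2 104.2] tilt rx,ry fix [0.02 0.05 0.36]
```

```bash
python3 -m jog '[{"grip":0,"x":28,"y":24,"z":0,"rx":0,"ry":0,"rz":0},{"grip":0,"x":28,"y":24,"z":10,"rx":0,"ry":0,"rz":0},{"grip":0,"x":28,"y":24,"z":15,"rx":0,"ry":0,"rz":0},{"grip":0,"x":0,"y":2,"z":37,"rx":0,"ry":0,"rz":0.4},{"grip":0,"x":0,"y":0,"z":37,"rx":0,"ry":0,"rz":0},{"grip":0,"x":0,"y":0,"z":0,"rx":0,"ry":0,"rz":0},{"grip":0,"x":0,"y":0,"z":0,"rx":0,"ry":0,"rz":0}]'
python3 - <<'E'
from plant import read_camera
import cv2,numpy as np
from st import go
go(574.3,261.5,-6.9,178)
from h import *
for n,w in (("side",(130,60,330,210)),("top",(110,130,310,250))):
    c=read_camera(n); np.savez(f"{n}1.npz",**c)
    f=c["frame"][w[1]:w[3],w[0]:w[2]]
    cv2.imwrite(f"pics/{n}1.png",cv2.resize(f,None,fx=4,fy=4,interpolation=cv2.INTER_CUBIC)[:,:,::-1])
E
```

```text
time: 2.68
eef_pos: [0.5711, 0.2666, 0.3026]
tcp_rot: [0.998, -0.061, -0.003, 0.001]
contact_force: [0.4, -0.9, -0.0]
opening: 1.005
t 2.68 p [571.1 266.6 302.6] yaw -6.96 zax [-0.0071 -0.0019 -1.    ] F [ 0.37 -0.94 -0.02] open 1.005
shift now tool axes [  4.6   4.3 124.6] tool rz -0.06
shift if turned first [  3.8   4.7 124.6] tilt rx,ry fix [ 0.16  0.39 -0.06]
```

View pics/side1.png

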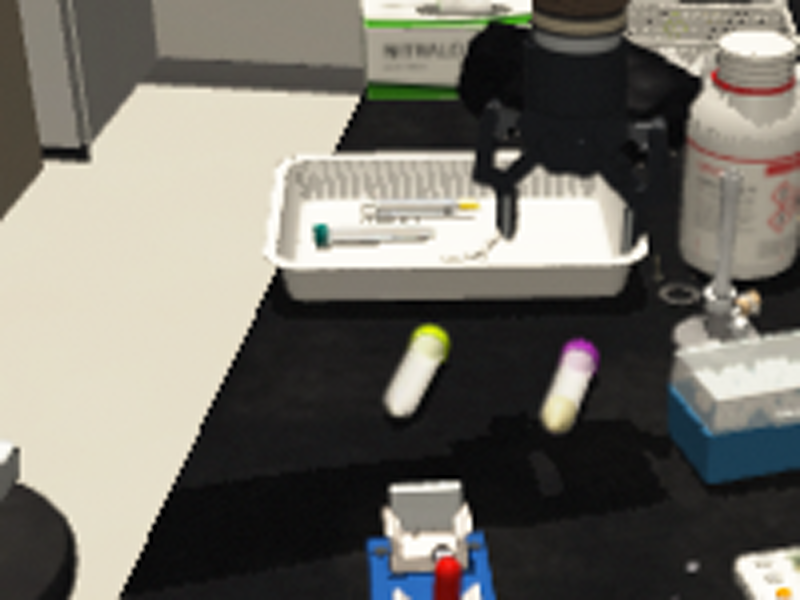

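```bash
python3 -m jog '[{"grip":0,"x":2,"y":2.5,"z":30,"rx":0,"ry":0,"rz":0},{"grip":0,"x":2,"y":2,"z":30,"rx":0,"ry":0,"rz":0},{"grip":0,"x":0,"y":0,"z":30,"rx":0,"ry":0,"rz":0},{"grip":0,"x":0,"y":0,"z":15,"rx":0,"ry":0,"rz":0},{"grip":0,"x":0,"y":0,"z":5,"rx":0,"ry":0,"rz":0},{"grip":0,"x":0,"y":0,"z":0,"rx":0,"ry":0,"rz":0},{"grip":0,"x":0,"y":0,"z":0,"rx":0,"ry":0,"rz":0},{"grip":0,"x":0,"y":0,"z":0,"rx":0,"ry":0,"rz":0}]'
python3 st.py 574.3 261.5 -6.9 178
```

```text
time: 3.45
eef_pos: [0.5766, 0.2626, 0.1986]
tcp_rot: [0.998, -0.06, 0.002, -0.001]
contact_force: [0.1, 1.2, 0.8]
opening: 1.0
t 3.45 p [576.6 262.6 198.6] yaw -6.92 zax [ 0.0046  0.0013 -1.    ] F [0.14 1.24 0.85] open 1.0
shift now tool axes [-2.2  1.4 20.6] tool rz -0.02
shift if turned first [-2.2  1.4 20.6] tilt rx,ry fix [-0.1  -0.26 -0.02]
```

```bash
python3 -m jog '[{"grip":0,"x":-2,"y":1.5,"z":12,"rx":0,"ry":0,"rz":0},{"grip":0,"x":0,"y":0,"z":7,"rx":0,"ry":0,"rz":0},{"grip":0,"x":0,"y":0,"z":0,"rx":0,"ry":0,"rz":0},{"grip":0,"x":0,"y":0,"z":0,"rx":0,"ry":0,"rz":0}]'
python3 st.py 574.3 261.5 -6.9 178
```

```text
time: 3.78
eef_pos: [0.5728, 0.2606, 0.1757]
tcp_rot: [0.998, -0.061, -0.001, 0.0]
contact_force: [0.2, -0.2, -0.5]
opening: 1.001
t 3.78 p [572.8 260.6 175.7] yaw -6.95 zax [-2.e-03 -5.e-04 -1.e+00] F [ 0.24 -0.24 -0.54] open 1.001
shift now tool axes [ 1.4 -1.1 -2.3] tool rz -0.05
shift if turned first [ 1.4 -1.1 -2.3] tilt rx,ry fix [ 0.05  0.11 -0.05]
```

```bash
python3 -m jog '[{"grip":0.3,"x":1,"y":-1,"z":-2,"rx":0,"ry":0,"rz":0},{"grip":0.5,"x":0,"y":0,"z":0,"rx":0,"ry":0,"rz":0},{"grip":1,"x":0,"y":0,"z":0,"rx":0,"ry":0,"rz":0},{"grip":1,"x":0,"y":0,"z":0,"rx":0,"ry":0,"rz":0},{"grip":1,"x":0,"y":0,"z":0,"rx":0,"ry":0,"rz":0},{"grip":1,"x":0,"y":0,"z":0,"rx":0,"ry":0,"rz":0},{"grip":1,"x":0,"y":0,"z":0,"rx":0,"ry":0,"rz":0},{"grip":1,"x":0,"y":0,"z":0,"rx":0,"ry":0,"rz":0}]' 30
python3 st.py 574.3 261.5 -6.9 178
```

```text
time: 4.45
eef_pos: [0.5745, 0.2617, 0.179]
tcp_rot: [0.998, -0.061, 0.0, -0.0]
contact_force: [-0.8, -0.8, 1.7]
opening: 0.31
t 4.45 p [574.5 261.7 179. ] yaw -6.94 zax [ 2.e-04  1.e-04 -1.e+00] F [-0.84 -0.79  1.71] open 0.31
shift now tool axes [-0.2  0.2  1. ] tool rz -0.04
shift if turned first [-0.2  0.2  1. ] tilt rx,ry fix [-0.01 -0.01 -0.04]
```

```bash
python3 -m jog '[{"grip":1,"x":0,"y":0,"z":-10,"rx":0,"ry":0,"rz":0},{"grip":1,"x":0,"y":0,"z":-25,"rx":0,"ry":0,"rz":0},{"grip":1,"x":0,"y":0,"z":-30,"rx":0,"ry":0,"rz":0},{"grip":1,"x":0,"y":0,"z":-25,"rx":0,"ry":0,"rz":0},{"grip":1,"x":0,"y":0,"z":-10,"rx":0,"ry":0,"rz":0},{"grip":1,"x":0,"y":0,"z":0,"rx":0,"ry":0,"rz":0},{"grip":1,"x":0,"y":0,"z":0,"rx":0,"ry":0,"rz":0}]'
python3 - <<'E'
from plant import read_camera
import cv2,numpy as np
from st import go
go(501.6,-20.9,12.2,270)
from h import *
for n,w in (("side",(180,60,380,210)),("top",(110,150,310,250))):
    c=read_camera(n); np.savez(f"{n}2.npz",**c)
    f=c["frame"][w[1]:w[3],w[0]:w[2]]
    cv2.imwrite(f"pics/{n}2.png",cv2.resize(f,None,fx=4,fy=4,interpolation=cv2.INTER_CUBIC)[:,:,::-1])
E
```

```text
time: 5.03
eef_pos: [0.5742, 0.2616, 0.2787]
tcp_rot: [0.998, -0.061, 0.0, -0.0]
contact_force: [0.2, -0.3, -1.6]
opening: 0.312
t 5.03 p [574.2 261.6 278.7] yaw -6.94 zax [ 4.e-04  1.e-04 -1.e+00] F [ 0.25 -0.31 -1.6 ] open 0.312
shift now tool axes [-38.  289.2   8.7] tool rz -19.14
shift if turned first [-130.7  260.8    8.7] tilt rx,ry fix [ -0.    -0.02 -19.14]
```

View pics/side2.png

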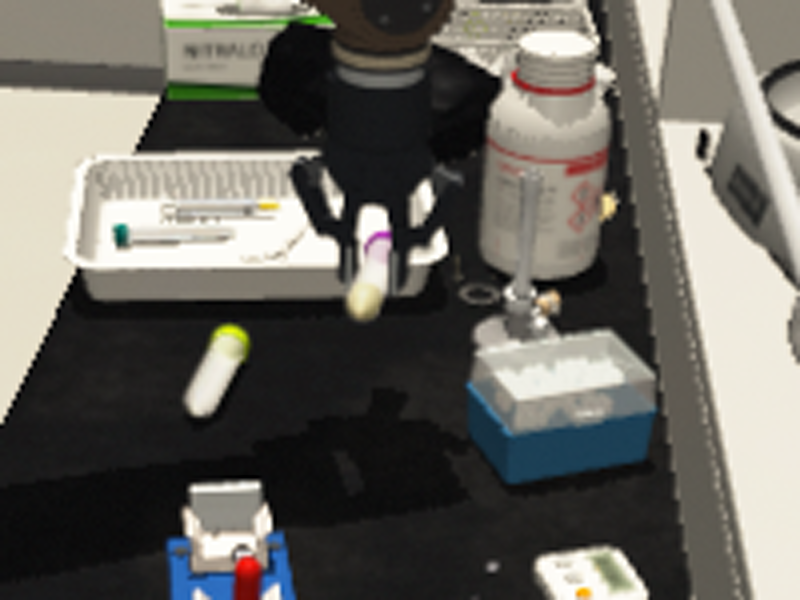

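View pics/top2.png

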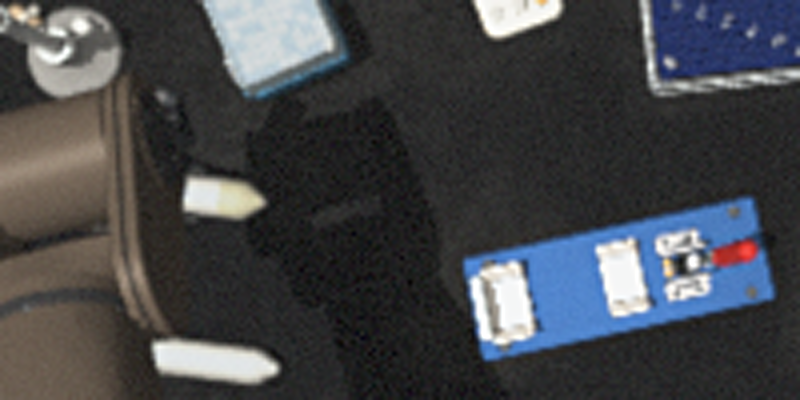

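```bash
python3 - <<'E'
from h import *
s=load("side2");t=load("top2")
print(onz(t,176.2,200.1,.116),tri([(t,176.2,200.1),(s,270.7,137.5)]))
E
python3 -m jog '[{"grip":1,"x":0,"y":10,"z":0,"rx":0,"ry":0,"rz":-6.4},{"grip":1,"x":0,"y":10,"z":0,"rx":0,"ry":0,"rz":-6.4},{"grip":1,"x":0,"y":10,"z":0,"rx":0,"ry":0,"rz":-6.4},{"grip":1,"x":-15,"y":30,"z":0,"rx":0,"ry":0,"rz":0},{"grip":1,"x":-15,"y":30,"z":0,"rx":0,"ry":0,"rz":0},{"grip":1,"x":-15,"y":30,"z":0,"rx":0,"ry":0,"rz":0},{"grip":1,"x":-15,"y":30,"z":0,"rx":0,"ry":0,"rz":0},{"grip":1,"x":-15,"y":30,"z":0,"rx":0,"ry":0,"rz":0}]'
python3 st.py 501.6 -20.9 12.2 270
```

```text
[0.56550355 0.19987638 0.116     ] (array([0.56860644, 0.19972479, 0.11827226]), [np.float64(1.1112236611090855), np.float64(1.0869178408726476)])
time: 5.8
eef_pos: [0.5313, 0.068, 0.2763]
tcp_rot: [0.994, 0.107, -0.002, -0.0]
contact_force: [-0.3, -1.3, -0.4]
opening: 0.312
t 5.8 p [531.3  68.  276.3] yaw 12.28 zax [-4.3e-03  2.0e-04 -1.0e+00] F [-0.32 -1.27 -0.39] open 0.312
shift now tool axes [-47.9  80.6   6.4] tool rz 0.08
shift if turned first [-47.8  80.7   6.3] tilt rx,ry fix [-0.06  0.24  0.08]
```

```bash
python3 -m jog '[{"grip":1,"x":-17,"y":30,"z":0,"rx":0,"ry":0,"rz":0},{"grip":1,"x":-17,"y":30,"z":0,"rx":0,"ry":0,"rz":0},{"grip":1,"x":-10,"y":17,"z":0,"rx":0,"ry":0,"rz":0},{"grip":1,"x":0,"y":0,"z":10,"rx":0,"ry":0,"rz":0},{"grip":1,"x":0,"y":0,"z":0,"rx":0,"ry":0,"rz":0},{"grip":1,"x":0,"y":0,"z":0,"rx":0,"ry":0,"rz":0}]'
python3 - <<'E'
from plant import read_camera
import cv2,numpy as np
from st import go
go(501.6,-20.9,12.2,210)
from h import *
for n,w in (("side",(190,110,310,260)),("top",(180,150,340,270))):
    c=read_camera(n); np.savez(f"{n}3.npz",**c)
    f=c["frame"][w[1]:w[3],w[0]:w[2]]
    cv2.imwrite(f"pics/{n}3.png",cv2.resize(f,None,fx=4,fy=4,interpolation=cv2.INTER_CUBIC)[:,:,::-1])
E
```

```text
time: 6.3
eef_pos: [0.5054, -0.0148, 0.2666]
tcp_rot: [0.994, 0.107, -0.002, -0.001]
contact_force: [0.9, -0.1, 0.7]
opening: 0.312
t 6.3 p [505.4 -14.8 266.6] yaw 12.24 zax [-0.0043  0.0014 -1.    ] F [ 0.92 -0.06  0.7 ] open 0.312
shift now tool axes [-4.7  5.2 56.6] tool rz 0.04
shift if turned first [-5.   5.1 56.6] tilt rx,ry fix [-0.13  0.22  0.04]
```

View pics/side3.png

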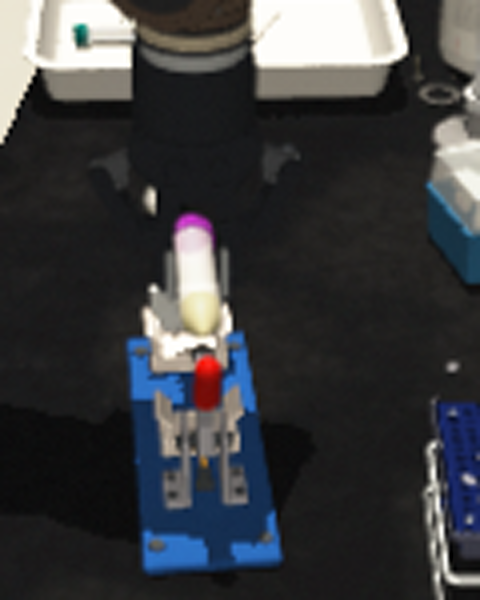

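View pics/top3.png

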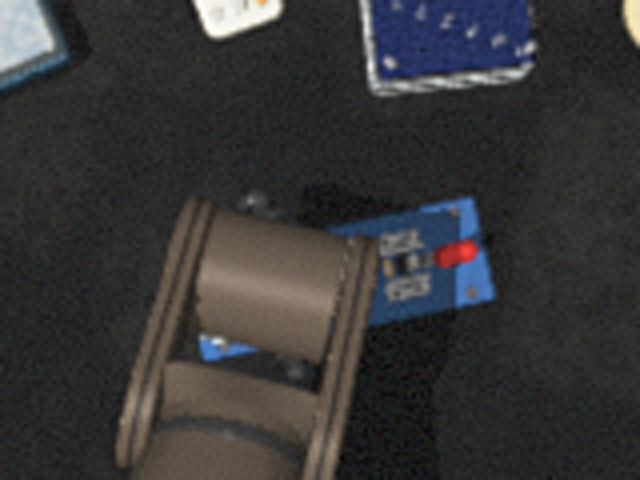

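Run:
```python
from h import *
s=load("side3")
M=np.array([.5054,-.0148,.1036]);ey=np.array([-.2115,.9774,0])
for k in (-.057,-.035,0,.05,.057): print(k,proj(s,M+k*ey), (proj(s,M+k*ey)-[190,110])*4)
f=s["frame"]; 
for v in (166,170,175,180,184,188):
    r=f[v,225:260].max(1); i=np.where(r>120)[0]+225; print(v,i.min(),i.max(),i.mean())
```

```text
-0.057 [240.83608114 192.06779247] [203.34432456 328.27116987]
-0.035 [240.11665446 187.08367535] [200.46661783 308.33470141]
0 [239.02136661 179.49478777] [196.08546644 277.97915108]
0.05 [237.55346177 169.32256669] [190.21384709 237.29026675]
0.057 [237.35643917 167.9571093 ] [189.42575668 231.8284372 ]
166 234 242 238.0
170 234 242 238.0
175 234 243 238.5
180 234 243 238.5
184 228 244 236.46666666666667
188 226 247 236.5
```

```bash
python3 -m jog '[{"grip":1,"x":-4,"y":5,"z":10,"rx":0,"ry":0,"rz":0},{"grip":1,"x":0,"y":0,"z":18,"rx":0,"ry":0,"rz":0},{"grip":1,"x":0,"y":0,"z":12,"rx":0,"ry":0,"rz":0},{"grip":1,"x":0,"y":0,"z":0,"rx":0,"ry":0,"rz":0},{"grip":1,"x":0,"y":0,"z":0,"rx":0,"ry":0,"rz":0},{"grip":1,"x":0,"y":0,"z":0,"rx":0,"ry":0,"rz":0}]'
python3 - <<'E'
from plant import read_camera
import cv2,numpy as np
from st import go
go(501.6,-20.9,12.2,201)
from h import *
for n,w in (("side",(190,110,310,260)),):
    c=read_camera(n); np.savez(f"{n}4.npz",**c)
    f=c["frame"][w[1]:w[3],w[0]:w[2]]
    cv2.imwrite(f"pics/{n}4.png",cv2.resize(f,None,fx=4,fy=4,interpolation=cv2.INTER_CUBIC)[:,:,::-1])
E
```

```text
time: 6.9
eef_pos: [0.5035, -0.0209, 0.229]
tcp_rot: [0.994, 0.107, 0.0, 0.0]
contact_force: [-0.1, -0.4, 0.1]
opening: 0.31
t 6.9 p [503.5 -20.9 229. ] yaw 12.29 zax [ 3.e-04 -1.e-04 -1.e+00] F [-0.11 -0.36  0.11] open 0.31
shift now tool axes [-1.8 -0.4 28. ] tool rz 0.09
shift if turned first [-1.8 -0.4 28. ] tilt rx,ry fix [ 0.01 -0.02  0.09]
```

View pics/side4.png

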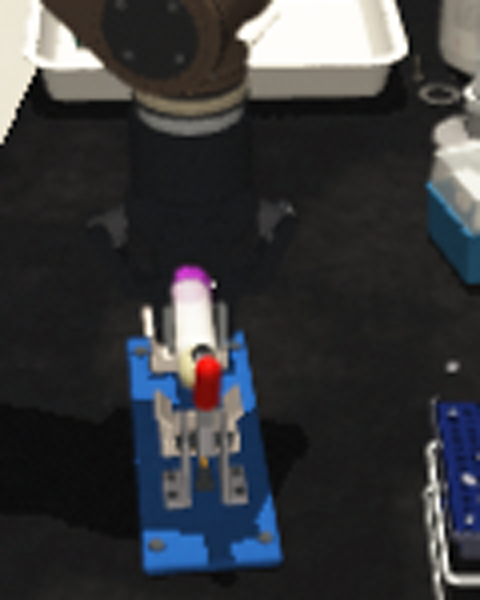

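```bash
python3 -m jog '[{"grip":1,"x":-2,"y":0,"z":5,"rx":0,"ry":0,"rz":0},{"grip":1,"x":0,"y":0,"z":6,"rx":0,"ry":0,"rz":0},{"grip":1,"x":0,"y":0,"z":4,"rx":0,"ry":0,"rz":0},{"grip":1,"x":0,"y":0,"z":2,"rx":0,"ry":0,"rz":0},{"grip":1,"x":0,"y":0,"z":0,"rx":0,"ry":0,"rz":0},{"grip":1,"x":0,"y":0,"z":0,"rx":0,"ry":0,"rz":0}]'
python3 st.py 501.6 -20.9 12.2 201
```

```text
time: 7.45
eef_pos: [0.5012, -0.0215, 0.2115]
tcp_rot: [0.994, 0.107, -0.0, -0.0]
contact_force: [0.9, -0.2, -0.2]
opening: 0.308
t 7.45 p [501.2 -21.5 211.5] yaw 12.25 zax [-5.e-04  1.e-04 -1.e+00] F [ 0.91 -0.24 -0.18] open 0.308
shift now tool axes [ 0.5 -0.5 10.5] tool rz 0.05
shift if turned first [ 0.5 -0.5 10.5] tilt rx,ry fix [-0.01  0.03  0.05]
```

```bash
python3 -m jog '[{"grip":1,"x":0,"y":0,"z":3,"rx":0,"ry":0,"rz":0},{"grip":1,"x":0,"y":0,"z":3,"rx":0,"ry":0,"rz":0},{"grip":1,"x":0,"y":0,"z":0,"rx":0,"ry":0,"rz":0},{"grip":1,"x":0,"y":0,"z":0,"rx":0,"ry":0,"rz":0}]'
python3 st.py 501.6 -20.9 12.2 201
```

```text
time: 7.78
eef_pos: [0.5011, -0.0214, 0.2054]
tcp_rot: [0.994, 0.107, -0.0, -0.0]
contact_force: [0.5, -1.1, -0.4]
opening: 0.307
t 7.78 p [501.1 -21.4 205.4] yaw 12.26 zax [-6.e-04  1.e-04 -1.e+00] F [ 0.48 -1.14 -0.44] open 0.307
shift now tool axes [ 0.6 -0.4  4.4] tool rz 0.06
shift if turned first [ 0.6 -0.4  4.4] tilt rx,ry fix [-0.02  0.03  0.06]
```

```bash
python3 -m jog '[{"grip":1,"x":0,"y":0,"z":2,"rx":0,"ry":0,"rz":0},{"grip":1,"x":0,"y":0,"z":0,"rx":0,"ry":0,"rz":0},{"grip":1,"x":0,"y":0,"z":0,"rx":0,"ry":0,"rz":0}]'
python3 -m jog '[{"grip":1,"x":0,"y":0,"z":1.5,"rx":0,"ry":0,"rz":0},{"grip":1,"x":0,"y":0,"z":0,"rx":0,"ry":0,"rz":0},{"grip":1,"x":0,"y":0,"z":0,"rx":0,"ry":0,"rz":0}]'
python3 -m jog '[{"grip":1,"x":0,"y":0,"z":1,"rx":0,"ry":0,"rz":0},{"grip":1,"x":0,"y":0,"z":0,"rx":0,"ry":0,"rz":0},{"grip":1,"x":0,"y":0,"z":0,"rx":0,"ry":0,"rz":0}]'
python3 st.py 501.6 -20.9 12.2 201
```

```text
time: 8.03
eef_pos: [0.5012, -0.0214, 0.2036]
tcp_rot: [0.994, 0.107, -0.0, -0.0]
contact_force: [0.5, 0.4, -0.2]
opening: 0.306
time: 8.28
eef_pos: [0.5012, -0.0214, 0.2022]
tcp_rot: [0.994, 0.107, -0.0, -0.0]
contact_force: [-0.2, -1.1, 0.2]
opening: 0.312
time: 8.53
eef_pos: [0.5012, -0.0215, 0.2012]
tcp_rot: [0.994, 0.107, -0.0, -0.0]
contact_force: [0.2, -0.2, 0.3]
opening: 0.315
t 8.53 p [501.2 -21.5 201.2] yaw 12.26 zax [-1.e-04  0.e+00 -1.e+00] F [ 0.18 -0.16  0.26] open 0.315
shift now tool axes [ 0.5 -0.5  0.2] tool rz 0.06
shift if turned first [ 0.5 -0.5  0.2] tilt rx,ry fix [-0.    0.01  0.06]
```

```bash
python3 -m jog '[{"grip":1,"x":0,"y":0,"z":1,"rx":0,"ry":0,"rz":0},{"grip":1,"x":0,"y":0,"z":0,"rx":0,"ry":0,"rz":0},{"grip":1,"x":0,"y":0,"z":0,"rx":0,"ry":0,"rz":0}]'
python3 -m jog '[{"grip":1,"x":0,"y":0,"z":1,"rx":0,"ry":0,"rz":0},{"grip":1,"x":0,"y":0,"z":0,"rx":0,"ry":0,"rz":0},{"grip":1,"x":0,"y":0,"z":0,"rx":0,"ry":0,"rz":0}]'
python3 - <<'E'
from plant import read_camera
import cv2,numpy as np
from st import go
go(501.6,-20.9,12.2,201)
from h import *
for n,w in (("side",(190,110,310,260)),):
    c=read_camera(n); np.savez(f"{n}5.npz",**c)
    f=c["frame"][w[1]:w[3],w[0]:w[2]]
    cv2.imwrite(f"pics/{n}5.png",cv2.resize(f,None,fx=4,fy=4,interpolation=cv2.INTER_CUBIC)[:,:,::-1])
E
```

```text
time: 8.78
eef_pos: [0.5015, -0.0215, 0.201]
tcp_rot: [0.994, 0.107, -0.0, -0.0]
contact_force: [-1.6, 0.6, 5.6]
opening: 0.308
time: 9.03
eef_pos: [0.5016, -0.0215, 0.2009]
tcp_rot: [0.994, 0.107, -0.001, -0.0]
contact_force: [-5.7, 1.1, 12.2]
opening: 0.309
t 9.03 p [501.6 -21.5 200.9] yaw 12.28 zax [-1.4e-03  1.0e-04 -1.0e+00] F [-5.71  1.1  12.22] open 0.309
shift now tool axes [ 0.1 -0.6 -0.1] tool rz 0.08
shift if turned first [ 0.1 -0.6 -0.1] tilt rx,ry fix [-0.02  0.07  0.08]
```

View pics/side5.png

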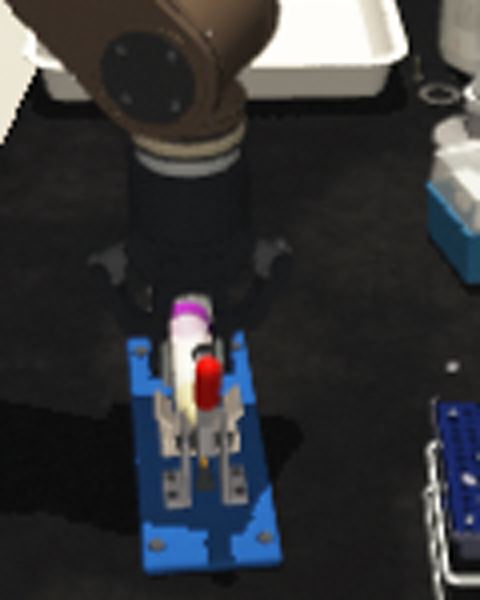

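```bash
python3 -m jog '[{"grip":1,"x":-0.5,"y":0,"z":-1.5,"rx":0,"ry":0,"rz":0},{"grip":1,"x":0,"y":0,"z":0,"rx":0,"ry":0,"rz":0},{"grip":1,"x":0,"y":0,"z":0,"rx":0,"ry":0,"rz":0}]'
python3 -m jog '[{"grip":1,"x":0,"y":-1,"z":0,"rx":0,"ry":0,"rz":0},{"grip":1,"x":0,"y":-1,"z":0,"rx":0,"ry":0,"rz":0},{"grip":1,"x":0,"y":0,"z":0,"rx":0,"ry":0,"rz":0},{"grip":1,"x":0,"y":0,"z":0,"rx":0,"ry":0,"rz":0}]'
python3 -m jog '[{"grip":1,"x":0,"y":-1,"z":0,"rx":0,"ry":0,"rz":0},{"grip":1,"x":0,"y":0,"z":0,"rx":0,"ry":0,"rz":0},{"grip":1,"x":0,"y":0,"z":0,"rx":0,"ry":0,"rz":0}]'
python3 st.py 499.9 -13.1 12.2 201
```

```text
time: 9.33
eef_pos: [0.501, -0.0216, 0.201]
tcp_rot: [0.994, 0.107, 0.0, 0.0]
contact_force: [-0.6, -0.2, 2.4]
opening: 0.309
time: 9.67
eef_pos: [0.5007, -0.0198, 0.201]
tcp_rot: [0.994, 0.107, 0.001, 0.0]
contact_force: [0.5, -2.6, 2.0]
opening: 0.31
time: 9.92
eef_pos: [0.5004, -0.0187, 0.201]
tcp_rot: [0.994, 0.107, 0.0, 0.0]
contact_force: [0.5, -1.3, 3.0]
opening: 0.308
t 9.92 p [500.4 -18.7 201. ] yaw 12.26 zax [ 1.e-03 -4.e-04 -1.e+00] F [ 0.53 -1.28  3.03] open 0.308
shift now tool axes [ 0.7 -5.6 -0. ] tool rz 0.06
shift if turned first [ 0.7 -5.6 -0. ] tilt rx,ry fix [ 0.03 -0.05  0.06]
```

```bash
python3 -m jog '[{"grip":1,"x":0,"y":-1,"z":0,"rx":0,"ry":0,"rz":0},{"grip":1,"x":0,"y":-1,"z":0,"rx":0,"ry":0,"rz":0},{"grip":1,"x":0,"y":0,"z":0,"rx":0,"ry":0,"rz":0},{"grip":1,"x":0,"y":0,"z":0,"rx":0,"ry":0,"rz":0}]'
python3 -m jog '[{"grip":1,"x":0,"y":-1,"z":0,"rx":0,"ry":0,"rz":0},{"grip":1,"x":0,"y":0,"z":0,"rx":0,"ry":0,"rz":0},{"grip":1,"x":0,"y":0,"z":0,"rx":0,"ry":0,"rz":0}]'
python3 st.py 499.9 -13.1 12.2 201
```

```text
time: 10.25
eef_pos: [0.4998, -0.0167, 0.201]
tcp_rot: [0.994, 0.107, 0.0, 0.0]
contact_force: [0.9, -2.0, 3.9]
opening: 0.31
time: 10.5
eef_pos: [0.4996, -0.0157, 0.201]
tcp_rot: [0.994, 0.107, 0.0, 0.0]
contact_force: [1.3, -2.7, 5.5]
opening: 0.311
t 10.5 p [499.6 -15.7 201. ] yaw 12.26 zax [ 5.e-04 -2.e-04 -1.e+00] F [ 1.28 -2.69  5.45] open 0.311
shift now tool axes [ 0.8 -2.5 -0. ] tool rz 0.06
shift if turned first [ 0.8 -2.5 -0. ] tilt rx,ry fix [ 0.02 -0.03  0.06]
```

```bash
python3 -m jog '[{"grip":1,"x":0,"y":-1,"z":0,"rx":0,"ry":0,"rz":0},{"grip":1,"x":0,"y":0,"z":0,"rx":0,"ry":0,"rz":0},{"grip":1,"x":0,"y":0,"z":0,"rx":0,"ry":0,"rz":0}]'
python3 st.py 499.9 -13.1 12.2 201
```

```text
time: 10.75
eef_pos: [0.4994, -0.0147, 0.201]
tcp_rot: [0.994, 0.107, 0.0, 0.0]
contact_force: [0.6, -3.0, 5.7]
opening: 0.312
t 10.75 p [499.4 -14.7 201. ] yaw 12.27 zax [ 6.e-04 -3.e-04 -1.e+00] F [ 0.65 -2.95  5.67] open 0.312
shift now tool axes [ 0.8 -1.5 -0. ] tool rz 0.07
shift if turned first [ 0.8 -1.5 -0. ] tilt rx,ry fix [ 0.02 -0.03  0.07]
```

```bash
python3 -m jog '[{"grip":1,"x":0,"y":-1,"z":-0.5,"rx":0,"ry":0,"rz":0},{"grip":1,"x":0,"y":0,"z":0,"rx":0,"ry":0,"rz":0},{"grip":1,"x":0,"y":0,"z":0,"rx":0,"ry":0,"rz":0}]'
python3 -m jog '[{"grip":1,"x":0,"y":-1,"z":0,"rx":0,"ry":0,"rz":0},{"grip":1,"x":0,"y":0,"z":0,"rx":0,"ry":0,"rz":0},{"grip":1,"x":0,"y":0,"z":0,"rx":0,"ry":0,"rz":0}]'
python3 st.py 499.9 -13.1 12.2 201
```

```text
time: 11.0
eef_pos: [0.4988, -0.0135, 0.201]
tcp_rot: [0.994, 0.107, -0.0, -0.0]
contact_force: [0.5, -1.9, 4.2]
opening: 0.311
time: 11.25
eef_pos: [0.4986, -0.0126, 0.201]
tcp_rot: [0.994, 0.107, -0.0, -0.0]
contact_force: [0.4, -0.4, 3.4]
opening: 0.312
t 11.25 p [498.6 -12.6 201. ] yaw 12.26 zax [-8.e-04  4.e-04 -1.e+00] F [ 0.36 -0.42  3.43] open 0.312
shift now tool axes [ 1.1  0.7 -0. ] tool rz 0.06
shift if turned first [ 1.1  0.7 -0. ] tilt rx,ry fix [-0.03  0.04  0.06]
```

```bash
python3 -m jog '[{"grip":1,"x":0,"y":-1,"z":0,"rx":0,"ry":0,"rz":0},{"grip":1,"x":0,"y":0,"z":0,"rx":0,"ry":0,"rz":0},{"grip":1,"x":0,"y":0,"z":0,"rx":0,"ry":0,"rz":0}]'
python3 st.py 499.9 -13.1 12.2 201
```

```text
time: 11.5
eef_pos: [0.4985, -0.0117, 0.201]
tcp_rot: [0.994, 0.107, -0.0, -0.0]
contact_force: [-0.2, -1.3, 2.6]
opening: 0.315
t 11.5 p [498.5 -11.7 201. ] yaw 12.26 zax [-7.e-04  3.e-04 -1.e+00] F [-0.2  -1.32  2.56] open 0.315
shift now tool axes [1.1 1.7 0. ] tool rz 0.06
shift if turned first [1.1 1.7 0. ] tilt rx,ry fix [-0.03  0.03  0.06]
```

```bash
python3 -m jog '[{"grip":1,"x":0,"y":-1,"z":0,"rx":0,"ry":0,"rz":0},{"grip":1,"x":0,"y":0,"z":0,"rx":0,"ry":0,"rz":0},{"grip":1,"x":0,"y":0,"z":0,"rx":0,"ry":0,"rz":0}]'
python3 - <<'E'
from plant import read_camera
import cv2,numpy as np
from st import go
go(499.9,-13.1,12.2,201)
from h import *
for n,w in (("side",(200,150,280,230)),):
    c=read_camera(n); np.savez(f"{n}6.npz",**c)
    f=c["frame"][w[1]:w[3],w[0]:w[2]]
    cv2.imwrite(f"pics/{n}6.png",cv2.resize(f,None,fx=7,fy=7,interpolation=cv2.INTER_CUBIC)[:,:,::-1])
E
```

```text
time: 11.75
eef_pos: [0.4983, -0.0109, 0.201]
tcp_rot: [0.994, 0.107, -0.0, 0.0]
contact_force: [-0.7, -2.4, 1.2]
opening: 0.312
t 11.75 p [498.3 -10.9 201. ] yaw 12.27 zax [-4.e-04 -2.e-04 -1.e+00] F [-0.71 -2.38  1.17] open 0.312
shift now tool axes [1.1 2.5 0. ] tool rz 0.07
shift if turned first [1.1 2.5 0. ] tilt rx,ry fix [0.01 0.03 0.07]
```

View pics/side6.png

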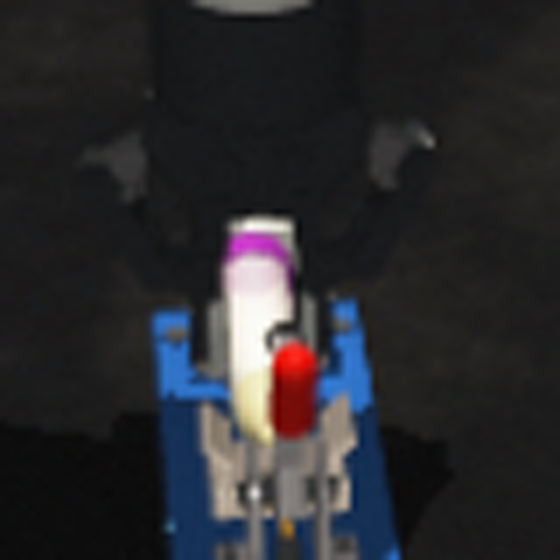

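```bash
python3 -m jog '[{"grip":1,"x":0,"y":-1,"z":0,"rx":0,"ry":0,"rz":0},{"grip":1,"x":0,"y":0,"z":0,"rx":0,"ry":0,"rz":0},{"grip":1,"x":0,"y":0,"z":0,"rx":0,"ry":0,"rz":0}]'
python3 - <<'E'
from st import go
go(499.9,-13.1,12.2,201)
from h import *
s=load("side6")
ey=np.array([-.2115,.9774,0]);ex=np.array([.9774,.2115,0]);S=np.array([.4999,-.0131,0])
for x,y,z in [(0,-57,38),(0,-40,52),(0,0,52),(0,30,52),(-16.5,43,38),(16.5,43,38),(0,43,54.5),(0,57,54),(-25,57,56),(25,57,56),(-17,-36,34),(17,-36,34),(-17,-66,34),(17,-66,34)]:
    print((x,y,z),((proj(s,S+(x*ex+y*ey+[0,0,z])/1000)-[200,150])*7+3).round(0))
E
```

```text
time: 12.05
eef_pos: [0.4983, -0.0104, 0.2012]
tcp_rot: [0.994, 0.107, 0.0, 0.001]
contact_force: [-0.5, -4.7, 1.7]
opening: 0.308
t 12.05 p [498.3 -10.4 201.2] yaw 12.32 zax [ 3.0e-04 -2.1e-03 -1.0e+00] F [-0.46 -4.74  1.66] open 0.308
shift now tool axes [1.  3.  0.2] tool rz 0.12
shift if turned first [1.  3.  0.2] tilt rx,ry fix [0.12 0.01 0.12]
(0, -57, 38) [276. 440.]
(0, -40, 52) [272. 382.]
(0, 0, 52) [264. 319.]
(0, 30, 52) [258. 275.]
(-16.5, 43, 38) [215. 288.]
(16.5, 43, 38) [298. 283.]
(0, 43, 54.5) [256. 251.]
(0, 57, 54) [253. 232.]
(-25, 57, 56) [190. 231.]
(25, 57, 56) [316. 225.]
(-17, -36, 34) [227. 417.]
(17, -36, 34) [317. 411.]
(-17, -66, 34) [232. 466.]
(17, -66, 34) [325. 461.]
```

```bash
python3 -m jog '[{"grip":1,"x":0,"y":-0.6,"z":0,"rx":0,"ry":0,"rz":0},{"grip":1,"x":0,"y":0,"z":0,"rx":0,"ry":0,"rz":0},{"grip":1,"x":0,"y":0,"z":0,"rx":0,"ry":0,"rz":0}]'
python3 st.py 499.9 -13.1 12.2 201
```

```text
time: 12.3
eef_pos: [0.4982, -0.0102, 0.2013]
tcp_rot: [0.994, 0.108, 0.0, 0.002]
contact_force: [-0.1, -8.4, 0.9]
opening: 0.312
t 12.3 p [498.2 -10.2 201.3] yaw 12.35 zax [ 6.0e-04 -3.3e-03 -1.0e+00] F [-0.12 -8.42  0.89] open 0.312
shift now tool axes [1.  3.2 0.3] tool rz 0.15
shift if turned first [1.  3.2 0.3] tilt rx,ry fix [0.19 0.01 0.15]
```

```bash
python3 -m jog '[{"grip":1,"x":0,"y":-0.4,"z":0.3,"rx":0,"ry":0,"rz":0},{"grip":1,"x":0,"y":0,"z":0,"rx":0,"ry":0,"rz":0},{"grip":1,"x":0,"y":0,"z":0,"rx":0,"ry":0,"rz":0},{"grip":1,"x":0,"y":0,"z":0,"rx":0,"ry":0,"rz":0}]'
python3 -m jog '[{"grip":1,"x":0,"y":0,"z":0,"rx":0,"ry":0,"rz":0},{"grip":1,"x":0,"y":0,"z":0,"rx":0,"ry":0,"rz":0}]'
python3 - <<'E'
from plant import read_camera
import cv2,numpy as np
from st import go
go(499.9,-13.1,12.2,201)
from h import *
for n,w in (("side",(200,150,280,230)),):
    c=read_camera(n); np.savez(f"{n}7.npz",**c)
    f=c["frame"][w[1]:w[3],w[0]:w[2]]
    cv2.imwrite(f"pics/{n}7.png",cv2.resize(f,None,fx=7,fy=7,interpolation=cv2.INTER_CUBIC)[:,:,::-1])
E
```

```text
time: 12.63
eef_pos: [0.4983, -0.0101, 0.2012]
tcp_rot: [0.994, 0.108, 0.0, 0.002]
contact_force: [0.5, -8.6, 1.4]
opening: 0.306
time: 12.8
eef_pos: [0.4983, -0.0101, 0.2012]
tcp_rot: [0.994, 0.108, 0.0, 0.002]
contact_force: [0.0, -8.7, 1.9]
opening: 0.312
t 12.8 p [498.3 -10.1 201.2] yaw 12.37 zax [ 7.0e-04 -3.9e-03 -1.0e+00] F [ 0.03 -8.66  1.9 ] open 0.312
shift now tool axes [1.  3.3 0.2] tool rz 0.17
shift if turned first [1.  3.3 0.2] tilt rx,ry fix [0.23 0.01 0.17]
```

View pics/side7.png

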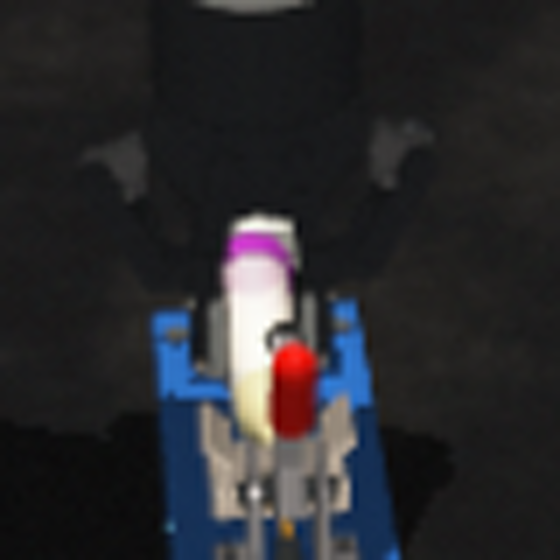

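```bash
python3 -m jog '[{"grip":0.4,"x":0,"y":0,"z":0,"rx":0,"ry":0,"rz":0},{"grip":0.4,"x":0,"y":0,"z":0,"rx":0,"ry":0,"rz":0},{"grip":0.4,"x":0,"y":0,"z":0,"rx":0,"ry":0,"rz":0},{"grip":0.4,"x":0,"y":0,"z":0,"rx":0,"ry":0,"rz":0}]'
python3 -m jog '[{"grip":0.4,"x":0,"y":0,"z":-10,"rx":0,"ry":0,"rz":0},{"grip":0.4,"x":0,"y":0,"z":-25,"rx":0,"ry":0,"rz":0},{"grip":0.4,"x":0,"y":0,"z":-30,"rx":0,"ry":0,"rz":0},{"grip":0.4,"x":0,"y":0,"z":-30,"rx":0,"ry":0,"rz":0},{"grip":0.4,"x":0,"y":0,"z":-25,"rx":0,"ry":0,"rz":0},{"grip":0.4,"x":0,"y":0,"z":-10,"rx":0,"ry":0,"rz":0},{"grip":0.4,"x":0,"y":0,"z":0,"rx":0,"ry":0,"rz":0}]'
python3 - <<'E'
from plant import read_camera
import cv2,numpy as np
from st import go
go(499.9,-13.1,12.2,201)
from h import *
for n,w in (("side",(200,150,280,230)),):
    c=read_camera(n); np.savez(f"{n}8.npz",**c)
    f=c["frame"][w[1]:w[3],w[0]:w[2]]
    cv2.imwrite(f"pics/{n}8.png",cv2.resize(f,None,fx=7,fy=7,interpolation=cv2.INTER_CUBIC)[:,:,::-1])
E
```

```text
time: 13.18
eef_pos: [0.4976, -0.0084, 0.2004]
tcp_rot: [0.994, 0.107, -0.001, -0.001]
contact_force: [-0.5, 0.5, -0.2]
opening: 0.598
time: 13.77
eef_pos: [0.4988, -0.0088, 0.3345]
tcp_rot: [0.994, 0.107, 0.003, 0.001]
contact_force: [0.9, 0.1, 0.2]
opening: 0.6
t 13.77 p [498.8  -8.8 334.5] yaw 12.28 zax [ 0.0068 -0.0013 -1.    ] F [0.85 0.14 0.23] open 0.6
shift now tool axes [ -0.7   4.  133.5] tool rz 0.08
shift if turned first [  0.2   4.4 133.5] tilt rx,ry fix [ 0.16 -0.37  0.08]
```

View pics/side8.png

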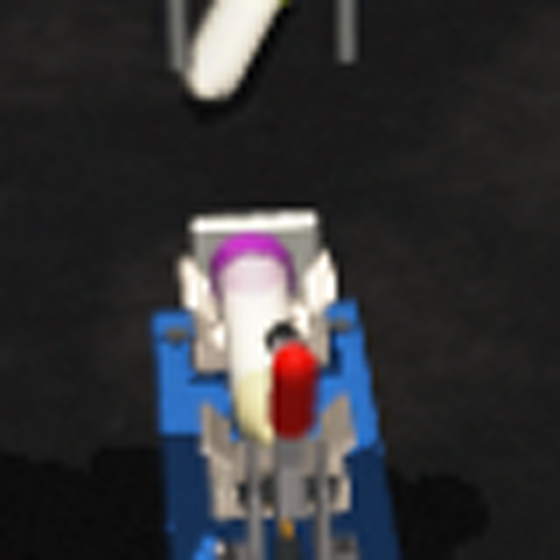

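```bash
python3 -m jog '[{"grip":1,"x":0,"y":0,"z":-12,"rx":0,"ry":0,"rz":0},{"grip":1,"x":0,"y":25,"z":0,"rx":0,"ry":0,"rz":0},{"grip":1,"x":0,"y":35,"z":0,"rx":0,"ry":0,"rz":0},{"grip":1,"x":0,"y":35,"z":0,"rx":0,"ry":0,"rz":0},{"grip":1,"x":0,"y":35,"z":0,"rx":0,"ry":0,"rz":0},{"grip":1,"x":0,"y":30,"z":0,"rx":0,"ry":0,"rz":0},{"grip":1,"x":0,"y":20,"z":0,"rx":0,"ry":0,"rz":0},{"grip":1,"x":0,"y":0,"z":0,"rx":0,"ry":0,"rz":0}]'
python3 st.py 536.2 -181.2 12.2 278
```

```text
time: 14.48
eef_pos: [0.5363, -0.188, 0.3413]
tcp_rot: [0.994, 0.105, -0.001, -0.0]
contact_force: [-0.1, -0.3, 0.1]
opening: -0.001
t 14.48 p [ 536.3 -188.   341.3] yaw 12.04 zax [-2.5e-03  4.0e-04 -1.0e+00] F [-0.08 -0.3   0.15] open -0.001
shift now tool axes [ 1.5 -6.7 63.3] tool rz -0.16
shift if turned first [ 1.4 -6.7 63.3] tilt rx,ry fix [-0.05  0.14 -0.16]
```

```bash
python3 -m jog '[{"grip":1,"x":1.3,"y":0,"z":15,"rx":0,"ry":0,"rz":0},{"grip":1,"x":0,"y":0,"z":25,"rx":0,"ry":0,"rz":0},{"grip":1,"x":0,"y":0,"z":17,"rx":0,"ry":0,"rz":0},{"grip":1,"x":0,"y":0,"z":8,"rx":0,"ry":0,"rz":0},{"grip":1,"x":0,"y":0,"z":0,"rx":0,"ry":0,"rz":0},{"grip":1,"x":0,"y":0,"z":0,"rx":0,"ry":0,"rz":0}]'
python3 - <<'E'
from plant import read_camera
import cv2,numpy as np
from st import go
go(536.2,-181.2,12.2,278)
from h import *
for n,w in (("side",(180,120,300,270)),("top",(220,170,340,260))):
    c=read_camera(n); np.savez(f"{n}9.npz",**c)
    f=c["frame"][w[1]:w[3],w[0]:w[2]]
    cv2.imwrite(f"pics/{n}9.png",cv2.resize(f,None,fx=4,fy=4,interpolation=cv2.INTER_CUBIC)[:,:,::-1])
E
```

```text
time: 14.98
eef_pos: [0.5373, -0.1839, 0.2773]
tcp_rot: [0.994, 0.107, -0.001, -0.001]
contact_force: [0.1, -0.8, 0.0]
opening: 0.001
t 14.98 p [ 537.3 -183.9  277.3] yaw 12.29 zax [-0.0017  0.0011 -1.    ] F [ 0.12 -0.79  0.05] open 0.001
shift now tool axes [-0.5 -2.9 -0.7] tool rz 0.09
shift if turned first [-0.5 -2.9 -0.7] tilt rx,ry fix [-0.08  0.08  0.09]
```

View pics/side9.png

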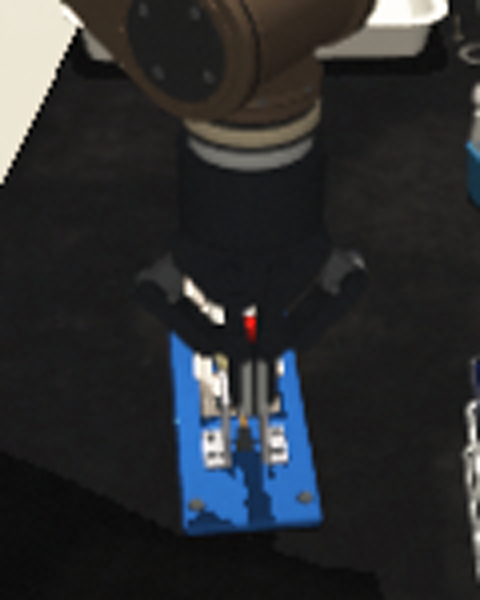

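View pics/top9.png

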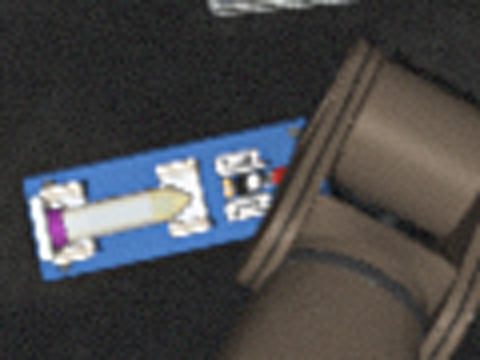

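```bash
python3 -m jog '[{"grip":1,"x":-0.5,"y":-2,"z":0,"rx":0,"ry":0,"rz":0},{"grip":1,"x":0,"y":-2,"z":0,"rx":0,"ry":0,"rz":0},{"grip":1,"x":0,"y":-2,"z":0,"rx":0,"ry":0,"rz":0},{"grip":1,"x":0,"y":-2,"z":0,"rx":0,"ry":0,"rz":0},{"grip":1,"x":0,"y":-2,"z":0,"rx":0,"ry":0,"rz":0},{"grip":1,"x":0,"y":-2,"z":0,"rx":0,"ry":0,"rz":0}]'
python3 -m jog '[{"grip":1,"x":0,"y":-2,"z":0,"rx":0,"ry":0,"rz":0},{"grip":1,"x":0,"y":-2,"z":0,"rx":0,"ry":0,"rz":0}]'
python3 st.py 522.2 -116.4 12.2 278
```

```text
time: 15.58
eef_pos: [0.5344, -0.1726, 0.278]
tcp_rot: [0.994, 0.107, 0.0, 0.0]
contact_force: [-0.8, -0.3, -0.0]
opening: 0.001
time: 15.75
eef_pos: [0.5336, -0.1687, 0.2779]
tcp_rot: [0.994, 0.107, -0.0, -0.0]
contact_force: [0.1, 0.2, -0.1]
opening: 0.002
t 15.75 p [ 533.6 -168.7  277.9] yaw 12.26 zax [-1.e-04  0.e+00 -1.e+00] F [ 0.13  0.25 -0.07] open 0.002
shift now tool axes [  0.  -53.5  -0.1] tool rz 0.06
shift if turned first [ -0.  -53.5  -0.1] tilt rx,ry fix [-0.    0.    0.06]
```

```bash
python3 -m jog '[{"grip":1,"x":0,"y":-2,"z":0,"rx":0,"ry":0,"rz":0},{"grip":1,"x":0,"y":-2,"z":0,"rx":0,"ry":0,"rz":0}]'
python3 -m jog '[{"grip":1,"x":0,"y":-2,"z":0,"rx":0,"ry":0,"rz":0},{"grip":1,"x":0,"y":-2,"z":0,"rx":0,"ry":0,"rz":0}]'
python3 st.py 522.2 -116.4 12.2 278
```

```text
time: 15.92
eef_pos: [0.533, -0.1659, 0.2785]
tcp_rot: [0.994, 0.107, 0.001, 0.002]
contact_force: [-0.0, -6.6, 1.4]
opening: 0.0
time: 16.08
eef_pos: [0.5324, -0.1629, 0.2797]
tcp_rot: [0.994, 0.107, 0.001, 0.004]
contact_force: [-1.5, -9.0, 4.9]
opening: -0.004
t 16.08 p [ 532.4 -162.9  279.7] yaw 12.33 zax [ 0.0025 -0.0068 -1.    ] F [-1.52 -8.98  4.88] open -0.004
shift now tool axes [ -0.1 -47.6   1.4] tool rz 0.13
shift if turned first [ -0.2 -47.6   1.7] tilt rx,ry fix [ 0.41 -0.06  0.13]
```

```bash
python3 -m jog '[{"grip":1,"x":0,"y":-1.5,"z":0,"rx":0,"ry":0,"rz":0},{"grip":1,"x":0,"y":-1.5,"z":0,"rx":0,"ry":0,"rz":0}]'
python3 -m jog '[{"grip":1,"x":0,"y":0,"z":0,"rx":0,"ry":0,"rz":0}]'
python3 st.py 522.2 -116.4 12.2 278
```

```text
time: 16.25
eef_pos: [0.5321, -0.1602, 0.2805]
tcp_rot: [0.994, 0.107, 0.002, 0.004]
contact_force: [-1.7, -9.2, 6.3]
opening: 0.002
time: 16.33
eef_pos: [0.5322, -0.16, 0.2804]
tcp_rot: [0.994, 0.107, 0.002, 0.004]
contact_force: [-0.5, -7.2, 4.1]
opening: 0.001
t 16.33 p [ 532.2 -160.   280.4] yaw 12.3 zax [ 0.0047 -0.0069 -1.    ] F [-0.54 -7.24  4.09] open 0.001
shift now tool axes [ -0.4 -44.8   2.1] tool rz 0.1
shift if turned first [ -0.5 -44.7   2.4] tilt rx,ry fix [ 0.44 -0.18  0.1 ]
```

```bash
python3 -m jog '[{"grip":1,"x":0,"y":-1.5,"z":0,"rx":0,"ry":0,"rz":0},{"grip":1,"x":0,"y":-1.5,"z":0,"rx":0,"ry":0,"rz":0},{"grip":1,"x":0,"y":-1.5,"z":0,"rx":0,"ry":0,"rz":0}]'
python3 -m jog '[{"grip":1,"x":0,"y":-1.5,"z":0,"rx":0,"ry":0,"rz":0},{"grip":1,"x":0,"y":-1.5,"z":0,"rx":0,"ry":0,"rz":0},{"grip":1,"x":0,"y":-1.5,"z":0,"rx":0,"ry":0,"rz":0}]'
python3 st.py 522.2 -116.4 12.2 278
```

```text
time: 16.58
eef_pos: [0.5316, -0.1559, 0.281]
tcp_rot: [0.994, 0.107, 0.003, 0.004]
contact_force: [0.4, -7.7, 6.0]
opening: 0.003
time: 16.83
eef_pos: [0.5307, -0.1514, 0.2811]
tcp_rot: [0.994, 0.107, 0.003, 0.004]
contact_force: [0.7, -7.1, 4.9]
opening: 0.001
t 16.83 p [ 530.7 -151.4  281.1] yaw 12.28 zax [ 0.0069 -0.0072 -0.9999] F [ 0.67 -7.08  4.89] open 0.001
shift now tool axes [ -0.9 -36.    2.7] tool rz 0.08
shift if turned first [ -1.  -36.    3.1] tilt rx,ry fix [ 0.49 -0.3   0.08]
```

Force is falling as the lever nears its centre; carry on.

```bash
python3 -m jog '[{"grip":1,"x":0,"y":-2,"z":0,"rx":0,"ry":0,"rz":0},{"grip":1,"x":0,"y":-2,"z":0,"rx":0,"ry":0,"rz":0},{"grip":1,"x":0,"y":-2,"z":0,"rx":0,"ry":0,"rz":0},{"grip":1,"x":0,"y":-2,"z":0,"rx":0,"ry":0,"rz":0}]'
python3 -m jog '[{"grip":1,"x":0,"y":-2,"z":0,"rx":0,"ry":0,"rz":0},{"grip":1,"x":0,"y":-2,"z":0,"rx":0,"ry":0,"rz":0},{"grip":1,"x":0,"y":-2,"z":0,"rx":0,"ry":0,"rz":0},{"grip":1,"x":0,"y":-2,"z":0,"rx":0,"ry":0,"rz":0}]'
python3 st.py 522.2 -116.4 12.2 278
```

```text
time: 17.17
eef_pos: [0.529, -0.1432, 0.2807]
tcp_rot: [0.994, 0.107, 0.003, 0.003]
contact_force: [1.2, -6.4, 4.3]
opening: 0.001
time: 17.5
eef_pos: [0.5271, -0.1349, 0.2802]
tcp_rot: [0.994, 0.107, 0.002, 0.002]
contact_force: [1.4, -5.1, 3.7]
opening: -0.002
t 17.5 p [ 527.1 -134.9  280.2] yaw 12.25 zax [ 0.0054 -0.0044 -1.    ] F [ 1.41 -5.09  3.69] open -0.002
shift now tool axes [ -0.8 -19.2   2.1] tool rz 0.05
shift if turned first [ -0.8 -19.2   2.2] tilt rx,ry fix [ 0.31 -0.25  0.05]
```

```bash
python3 -m jog '[{"grip":1,"x":0,"y":-2,"z":0,"rx":0,"ry":0,"rz":0},{"grip":1,"x":0,"y":-2,"z":0,"rx":0,"ry":0,"rz":0},{"grip":1,"x":0,"y":-2,"z":0,"rx":0,"ry":0,"rz":0},{"grip":1,"x":0,"y":-2,"z":0,"rx":0,"ry":0,"rz":0}]'
python3 -m jog '[{"grip":1,"x":0,"y":-2,"z":0,"rx":0,"ry":0,"rz":0},{"grip":1,"x":0,"y":-2,"z":0,"rx":0,"ry":0,"rz":0},{"grip":1,"x":0,"y":-2,"z":0,"rx":0,"ry":0,"rz":0},{"grip":1,"x":0,"y":-2,"z":0,"rx":0,"ry":0,"rz":0}]'
python3 st.py 522.2 -116.4 12.2 278
```

```text
time: 17.83
eef_pos: [0.5245, -0.1261, 0.2784]
tcp_rot: [0.994, 0.107, 0.001, 0.001]
contact_force: [1.4, -4.6, 3.5]
opening: 0.001
time: 18.17
eef_pos: [0.5223, -0.1175, 0.2774]
tcp_rot: [0.994, 0.107, -0.001, -0.001]
contact_force: [1.7, -1.5, 2.0]
opening: 0.0
t 18.17 p [ 522.3 -117.5  277.4] yaw 12.25 zax [-0.0012  0.0015 -1.    ] F [ 1.7  -1.51  2.05] open 0.0
shift now tool axes [ 0.2 -1.1 -0.6] tool rz 0.05
shift if turned first [ 0.2 -1.1 -0.6] tilt rx,ry fix [-0.1   0.05  0.05]
```

```bash
python3 -m jog '[{"grip":1,"x":0,"y":-2,"z":0,"rx":0,"ry":0,"rz":0},{"grip":1,"x":0,"y":-2,"z":0,"rx":0,"ry":0,"rz":0},{"grip":1,"x":0,"y":-2,"z":0,"rx":0,"ry":0,"rz":0},{"grip":1,"x":0,"y":-2,"z":0,"rx":0,"ry":0,"rz":0}]'
python3 -m jog '[{"grip":1,"x":0,"y":-1,"z":0,"rx":0,"ry":0,"rz":0},{"grip":1,"x":0,"y":0,"z":0,"rx":0,"ry":0,"rz":0},{"grip":1,"x":0,"y":0,"z":0,"rx":0,"ry":0,"rz":0},{"grip":1,"x":0,"y":0,"z":0,"rx":0,"ry":0,"rz":0}]'
python3 - <<'E'
from plant import read_camera
import cv2,numpy as np
from st import go
go(510.6,-62.7,12.2,295)
from h import *
for n,w in (("side",(180,120,300,270)),("top",(220,170,340,260))):
    c=read_camera(n); np.savez(f"{n}10.npz",**c)
    f=c["frame"][w[1]:w[3],w[0]:w[2]]
    cv2.imwrite(f"pics/{n}10.png",cv2.resize(f,None,fx=4,fy=4,interpolation=cv2.INTER_CUBIC)[:,:,::-1])
E
```

```text
time: 18.5
eef_pos: [0.5201, -0.1095, 0.2767]
tcp_rot: [0.994, 0.107, -0.002, -0.001]
contact_force: [-0.4, 0.5, -0.2]
opening: -0.001
time: 18.83
eef_pos: [0.5206, -0.1093, 0.2779]
tcp_rot: [0.994, 0.107, -0.0, -0.0]
contact_force: [-0.1, -0.2, 0.6]
opening: -0.002
t 18.83 p [ 520.6 -109.3  277.9] yaw 12.26 zax [-3.e-04  2.e-04 -1.e+00] F [-0.13 -0.23  0.64] open -0.002
shift now tool axes [  0.1 -47.7 -17.1] tool rz 0.06
shift if turned first [  0.1 -47.7 -17.1] tilt rx,ry fix [-0.01  0.01  0.06]
```

View pics/side10.png

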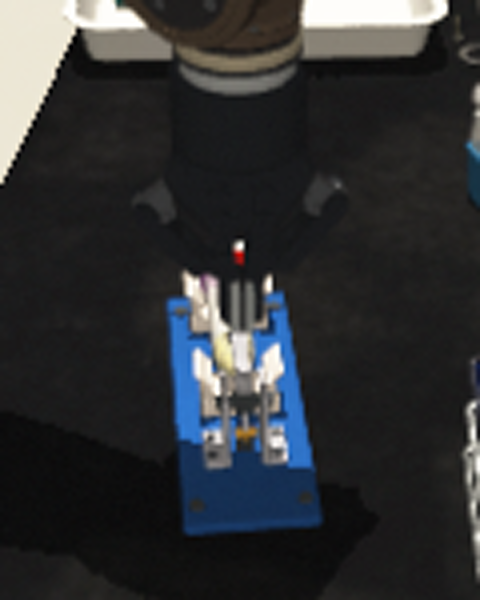

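View pics/top10.png

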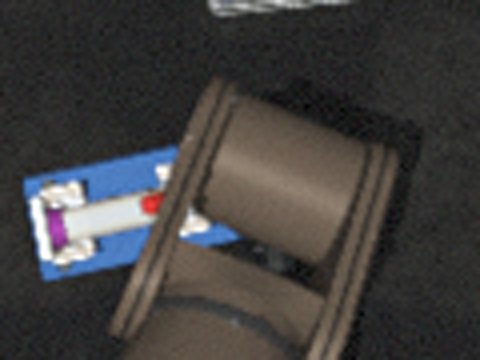

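```bash
python3 -m jog '[{"grip":1,"x":0,"y":0,"z":-15,"rx":0,"ry":0,"rz":0},{"grip":1,"x":0,"y":-10,"z":-15,"rx":0,"ry":0,"rz":0},{"grip":1,"x":0,"y":-20,"z":0,"rx":0,"ry":0,"rz":0},{"grip":1,"x":0,"y":-15,"z":0,"rx":0,"ry":0,"rz":0},{"grip":1,"x":0,"y":-3,"z":0,"rx":0,"ry":0,"rz":0},{"grip":1,"x":0,"y":0,"z":0,"rx":0,"ry":0,"rz":0},{"grip":1,"x":0,"y":0,"z":0,"rx":0,"ry":0,"rz":0}]'
python3 -m jog '[{"grip":1,"x":0,"y":0,"z":5,"rx":0,"ry":0,"rz":0},{"grip":1,"x":0,"y":0,"z":10,"rx":0,"ry":0,"rz":0},{"grip":1,"x":0,"y":0,"z":5,"rx":0,"ry":0,"rz":0},{"grip":1,"x":0,"y":0,"z":2,"rx":0,"ry":0,"rz":0},{"grip":1,"x":0,"y":0,"z":0,"rx":0,"ry":0,"rz":0},{"grip":1,"x":0,"y":0,"z":0,"rx":0,"ry":0,"rz":0}]'
python3 st.py 510.6 -62.7 12.2 274
```

```text
time: 19.52
eef_pos: [0.5106, -0.0627, 0.3079]
tcp_rot: [0.994, 0.107, 0.0, 0.0]
contact_force: [-0.6, 0.4, 0.0]
opening: 0.002
time: 20.02
eef_pos: [0.5105, -0.0626, 0.2855]
tcp_rot: [0.994, 0.107, -0.0, -0.0]
contact_force: [0.0, 0.3, 0.6]
opening: 0.002
t 20.02 p [510.5 -62.6 285.5] yaw 12.25 zax [-8.e-04  2.e-04 -1.e+00] F [0.03 0.27 0.65] open 0.002
shift now tool axes [ 0.1  0.1 11.5] tool rz 0.05
shift if turned first [ 0.1  0.1 11.5] tilt rx,ry fix [-0.02  0.04  0.05]
```

```bash
python3 -m jog '[{"grip":1,"x":0,"y":0,"z":2,"rx":0,"ry":0,"rz":0},{"grip":1,"x":0,"y":0,"z":2,"rx":0,"ry":0,"rz":0},{"grip":1,"x":0,"y":0,"z":2,"rx":0,"ry":0,"rz":0},{"grip":1,"x":0,"y":0,"z":1,"rx":0,"ry":0,"rz":0},{"grip":1,"x":0,"y":0,"z":0,"rx":0,"ry":0,"rz":0}]'
python3 -m jog '[{"grip":1,"x":0,"y":0,"z":1,"rx":0,"ry":0,"rz":0},{"grip":1,"x":0,"y":0,"z":0,"rx":0,"ry":0,"rz":0}]'
python3 st.py 510.6 -62.7 12.2 274
```

```text
time: 20.43
eef_pos: [0.5103, -0.0624, 0.2786]
tcp_rot: [0.994, 0.107, -0.0, -0.0]
contact_force: [-0.3, -0.6, 0.1]
opening: -0.0
time: 20.6
eef_pos: [0.5104, -0.0624, 0.2778]
tcp_rot: [0.994, 0.107, -0.0, -0.0]
contact_force: [0.7, 0.1, -0.5]
opening: 0.003
t 20.6 p [510.4 -62.4 277.8] yaw 12.26 zax [-1.e-04  0.e+00 -1.e+00] F [ 0.69  0.13 -0.46] open 0.003
shift now tool axes [0.1 0.3 3.8] tool rz 0.06
shift if turned first [0.1 0.3 3.8] tilt rx,ry fix [-0.    0.    0.06]
```

```bash
python3 -m jog '[{"grip":1,"x":0,"y":0,"z":1,"rx":0,"ry":0,"rz":0},{"grip":1,"x":0,"y":0,"z":0,"rx":0,"ry":0,"rz":0}]'
python3 -m jog '[{"grip":1,"x":0,"y":0,"z":1,"rx":0,"ry":0,"rz":0},{"grip":1,"x":0,"y":0,"z":0,"rx":0,"ry":0,"rz":0}]'
python3 st.py 510.6 -62.7 12.2 274
```

```text
time: 20.77
eef_pos: [0.5104, -0.0624, 0.2768]
tcp_rot: [0.994, 0.107, -0.0, -0.0]
contact_force: [-0.4, -0.5, -0.3]
opening: 0.001
time: 20.93
eef_pos: [0.5104, -0.0624, 0.2758]
tcp_rot: [0.994, 0.107, -0.0, -0.0]
contact_force: [-0.2, 0.1, 0.3]
opening: 0.004
t 20.93 p [510.4 -62.4 275.8] yaw 12.26 zax [-2.e-04  1.e-04 -1.e+00] F [-0.17  0.07  0.32] open 0.004
shift now tool axes [0.1 0.3 1.8] tool rz 0.06
shift if turned first [0.1 0.3 1.8] tilt rx,ry fix [-0.01  0.01  0.06]
```

```bash
python3 -m jog '[{"grip":1,"x":0,"y":0,"z":1,"rx":0,"ry":0,"rz":0},{"grip":1,"x":0,"y":0,"z":0,"rx":0,"ry":0,"rz":0}]'
python3 -m jog '[{"grip":1,"x":0,"y":0,"z":1,"rx":0,"ry":0,"rz":0},{"grip":1,"x":0,"y":0,"z":0,"rx":0,"ry":0,"rz":0}]'
python3 st.py 510.6 -62.7 12.2 274
```

```text
time: 21.1
eef_pos: [0.5104, -0.0624, 0.2747]
tcp_rot: [0.994, 0.107, -0.0, -0.0]
contact_force: [0.4, -0.2, 0.1]
opening: -0.002
time: 21.27
eef_pos: [0.5104, -0.0624, 0.2737]
tcp_rot: [0.994, 0.107, -0.0, -0.0]
contact_force: [-0.0, 0.4, 0.0]
opening: 0.002
t 21.27 p [510.4 -62.4 273.7] yaw 12.26 zax [-3.e-04  1.e-04 -1.e+00] F [-0.03  0.42  0.02] open 0.002
shift now tool axes [ 0.1  0.3 -0.3] tool rz 0.06
shift if turned first [ 0.1  0.3 -0.3] tilt rx,ry fix [-0.01  0.02  0.06]
```

```bash
python3 -m jog '[{"grip":1,"x":0,"y":0,"z":1,"rx":0,"ry":0,"rz":0},{"grip":1,"x":0,"y":0,"z":0,"rx":0,"ry":0,"rz":0}]'
python3 -m jog '[{"grip":1,"x":0,"y":0,"z":1,"rx":0,"ry":0,"rz":0},{"grip":1,"x":0,"y":0,"z":0,"rx":0,"ry":0,"rz":0}]'
python3 st.py 510.6 -62.7 12.2 274
```

```text
time: 21.43
eef_pos: [0.5104, -0.0624, 0.2727]
tcp_rot: [0.994, 0.107, -0.0, -0.0]
contact_force: [0.3, -0.4, 0.0]
opening: -0.002
time: 21.6
eef_pos: [0.5105, -0.0625, 0.272]
tcp_rot: [0.994, 0.107, 0.0, 0.0]
contact_force: [-0.9, -0.0, 1.2]
opening: -0.003
t 21.6 p [510.5 -62.5 272. ] yaw 12.26 zax [ 2.e-04 -0.e+00 -1.e+00] F [-0.87 -0.05  1.23] open -0.003
shift now tool axes [ 0.   0.2 -2. ] tool rz 0.06
shift if turned first [ 0.   0.2 -2. ] tilt rx,ry fix [ 0.   -0.01  0.06]
```

Contact starting at z≈272; add force in small steps.

```bash
python3 -m jog '[{"grip":1,"x":0,"y":0,"z":0.7,"rx":0,"ry":0,"rz":0},{"grip":1,"x":0,"y":0,"z":0,"rx":0,"ry":0,"rz":0}]'
python3 st.py 510.6 -62.7 12.2 274
```

```text
time: 21.77
eef_pos: [0.5107, -0.0625, 0.2717]
tcp_rot: [0.994, 0.107, 0.0, 0.0]
contact_force: [-0.7, -0.2, 0.9]
opening: -0.003
t 21.77 p [510.7 -62.5 271.7] yaw 12.26 zax [ 5.e-04 -3.e-04 -1.e+00] F [-0.74 -0.16  0.91] open -0.003
shift now tool axes [-0.1  0.1 -2.3] tool rz 0.06
shift if turned first [-0.1  0.1 -2.3] tilt rx,ry fix [ 0.02 -0.02  0.06]
```

```bash
python3 -m jog '[{"grip":1,"x":0,"y":0,"z":0.7,"rx":0,"ry":0,"rz":0},{"grip":1,"x":0,"y":0,"z":0,"rx":0,"ry":0,"rz":0}]'
python3 st.py 510.6 -62.7 12.2 274
```

```text
time: 21.93
eef_pos: [0.5108, -0.0626, 0.2713]
tcp_rot: [0.994, 0.107, 0.0, 0.0]
contact_force: [-0.9, -0.6, 4.7]
opening: -0.001
t 21.93 p [510.8 -62.6 271.3] yaw 12.27 zax [ 9.e-04 -6.e-04 -1.e+00] F [-0.93 -0.64  4.74] open -0.001
shift now tool axes [-0.2  0.  -2.7] tool rz 0.07
shift if turned first [-0.2  0.  -2.7] tilt rx,ry fix [ 0.04 -0.05  0.07]
```

```bash
python3 -m jog '[{"grip":1,"x":0,"y":0,"z":0.7,"rx":0,"ry":0,"rz":0},{"grip":1,"x":0,"y":0,"z":0,"rx":0,"ry":0,"rz":0}]'
python3 st.py 510.6 -62.7 12.2 274
```

```text
time: 22.1
eef_pos: [0.511, -0.0627, 0.271]
tcp_rot: [0.994, 0.107, 0.001, 0.001]
contact_force: [-1.9, -0.1, 5.8]
opening: -0.003
t 22.1 p [511.  -62.7 271. ] yaw 12.27 zax [ 0.0014 -0.001  -1.    ] F [-1.94 -0.14  5.76] open -0.003
shift now tool axes [-0.4 -0.1 -3. ] tool rz 0.07
shift if turned first [-0.4 -0.1 -3. ] tilt rx,ry fix [ 0.07 -0.07  0.07]
```

```bash
python3 -m jog '[{"grip":1,"x":0,"y":0,"z":0.5,"rx":0,"ry":0,"rz":0},{"grip":1,"x":0,"y":0,"z":0,"rx":0,"ry":0,"rz":0}]'
python3 st.py 510.6 -62.7 12.2 274
```

```text
time: 22.27
eef_pos: [0.5111, -0.0628, 0.2709]
tcp_rot: [0.994, 0.107, 0.001, 0.001]
contact_force: [-1.8, -1.4, 6.7]
opening: -0.002
t 22.27 p [511.1 -62.8 270.9] yaw 12.28 zax [ 0.0017 -0.0013 -1.    ] F [-1.78 -1.43  6.68] open -0.002
shift now tool axes [-0.4 -0.2 -3.1] tool rz 0.08
shift if turned first [-0.4 -0.2 -3.1] tilt rx,ry fix [ 0.09 -0.08  0.08]
```

```bash
python3 -m jog '[{"grip":1,"x":0,"y":0,"z":0.7,"rx":0,"ry":0,"rz":0},{"grip":1,"x":0,"y":0,"z":0,"rx":0,"ry":0,"rz":0}]'
python3 -m jog '[{"grip":1,"x":0,"y":0,"z":0,"rx":0,"ry":0,"rz":0}]'
python3 st.py 510.6 -62.7 12.2 274
```

```text
time: 22.43
eef_pos: [0.5112, -0.0629, 0.2706]
tcp_rot: [0.994, 0.107, 0.001, 0.001]
contact_force: [-2.0, -1.6, 9.4]
opening: -0.001
time: 22.52
eef_pos: [0.5112, -0.0629, 0.2706]
tcp_rot: [0.994, 0.107, 0.001, 0.001]
contact_force: [-1.9, -0.7, 9.0]
opening: -0.001
t 22.52 p [511.2 -62.9 270.6] yaw 12.28 zax [ 0.0021 -0.0017 -1.    ] F [-1.85 -0.69  9.04] open -0.001
shift now tool axes [-0.5 -0.3 -3.4] tool rz 0.08
shift if turned first [-0.5 -0.3 -3.4] tilt rx,ry fix [ 0.12 -0.1   0.08]
```

```bash
python3 -m jog '[{"grip":1,"x":0,"y":0,"z":0.6,"rx":0,"ry":0,"rz":0},{"grip":1,"x":0,"y":0,"z":0,"rx":0,"ry":0,"rz":0}]'
python3 -m jog '[{"grip":1,"x":0,"y":0,"z":0,"rx":0,"ry":0,"rz":0}]'
python3 st.py 510.6 -62.7 12.2 274
```

```text
time: 22.68
eef_pos: [0.5114, -0.0631, 0.2703]
tcp_rot: [0.994, 0.107, 0.001, 0.001]
contact_force: [-2.6, -1.3, 10.3]
opening: 0.001
time: 22.77
eef_pos: [0.5114, -0.0631, 0.2703]
tcp_rot: [0.994, 0.107, 0.001, 0.001]
contact_force: [-1.9, -1.8, 9.9]
opening: 0.002
t 22.77 p [511.4 -63.1 270.3] yaw 12.29 zax [ 0.0029 -0.0023 -1.    ] F [-1.93 -1.8   9.91] open 0.002
shift now tool axes [-0.7 -0.5 -3.7] tool rz 0.09
shift if turned first [-0.7 -0.5 -3.7] tilt rx,ry fix [ 0.16 -0.14  0.09]
```

```bash
python3 -m jog '[{"grip":1,"x":0,"y":0,"z":0.6,"rx":0,"ry":0,"rz":0},{"grip":1,"x":0,"y":0,"z":0,"rx":0,"ry":0,"rz":0},{"grip":1,"x":0,"y":0,"z":0,"rx":0,"ry":0,"rz":0}]'
python3 st.py 510.6 -62.7 12.2 274
```

```text
time: 23.02
eef_pos: [0.5115, -0.0632, 0.2701]
tcp_rot: [0.994, 0.107, 0.002, 0.002]
contact_force: [-1.8, -1.7, 11.3]
opening: 0.003
t 23.02 p [511.5 -63.2 270.1] yaw 12.29 zax [ 0.0034 -0.0027 -1.    ] F [-1.8  -1.68 11.32] open 0.003
shift now tool axes [-0.8 -0.7 -3.9] tool rz 0.09
shift if turned first [-0.8 -0.7 -3.9] tilt rx,ry fix [ 0.19 -0.16  0.09]
```

```bash
python3 -m jog '[{"grip":1,"x":0,"y":0,"z":0.3,"rx":0,"ry":0,"rz":0},{"grip":1,"x":0,"y":0,"z":0,"rx":0,"ry":0,"rz":0},{"grip":1,"x":0,"y":0,"z":0,"rx":0,"ry":0,"rz":0}]'
python3 -m jog '[{"grip":1,"x":0,"y":0,"z":0,"rx":0,"ry":0,"rz":0},{"grip":1,"x":0,"y":0,"z":0,"rx":0,"ry":0,"rz":0},{"grip":1,"x":0,"y":0,"z":0,"rx":0,"ry":0,"rz":0}]'
python3 - <<'E'
from plant import read_camera
import cv2,numpy as np
from st import go
go(510.6,-62.7,12.2,274)
from h import *
for n,w in (("side",(200,150,280,250)),("top",(220,170,340,260))):
    c=read_camera(n); np.savez(f"{n}11.npz",**c)
    f=c["frame"][w[1]:w[3],w[0]:w[2]]
    cv2.imwrite(f"pics/{n}11.png",cv2.resize(f,None,fx=5,fy=5,interpolation=cv2.INTER_CUBIC)[:,:,::-1])
go(510.6,-62.7,12.2,274)
E
```

```text
time: 23.27
eef_pos: [0.5116, -0.0632, 0.27]
tcp_rot: [0.994, 0.107, 0.002, 0.002]
contact_force: [-3.0, -1.9, 11.2]
opening: 0.002
time: 23.52
eef_pos: [0.5116, -0.0632, 0.27]
tcp_rot: [0.994, 0.107, 0.002, 0.001]
contact_force: [-2.1, -1.6, 12.5]
opening: -0.002
t 23.52 p [511.6 -63.2 270. ] yaw 12.29 zax [ 0.0033 -0.0026 -1.    ] F [-2.06 -1.6  12.52] open -0.002
shift now tool axes [-0.8 -0.7 -4. ] tool rz 0.09
shift if turned first [-0.8 -0.7 -4. ] tilt rx,ry fix [ 0.19 -0.15  0.09]
t 23.62 p [511.6 -63.2 270. ] yaw 12.29 zax [ 0.0034 -0.0026 -1.    ] F [-2.52 -1.43 11.97] open -0.001
shift now tool axes [-0.9 -0.7 -4. ] tool rz 0.09
shift if turned first [-0.9 -0.7 -4. ] tilt rx,ry fix [ 0.19 -0.16  0.09]
```

View pics/top11.png

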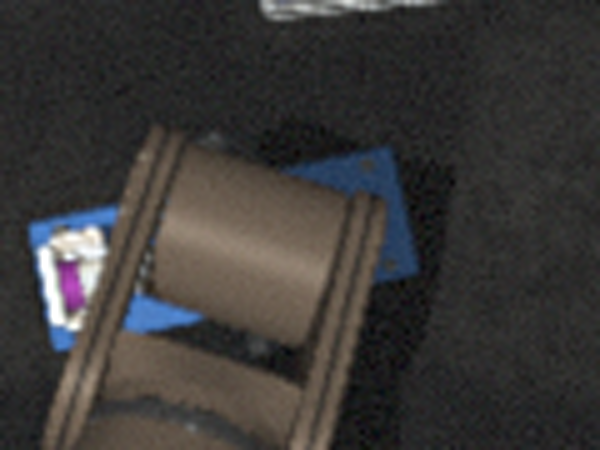

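View pics/side11.png

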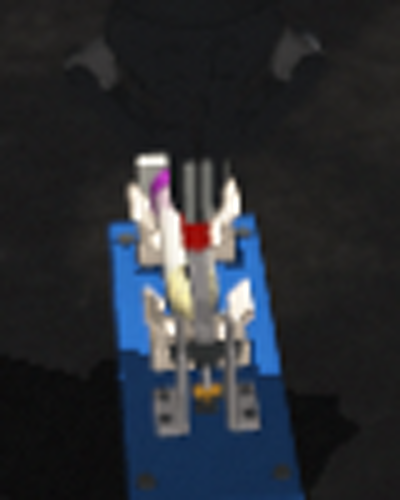

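```bash
python3 -m jog '[{"grip":1,"x":0,"y":0,"z":-2,"rx":0,"ry":0,"rz":0},{"grip":1,"x":0,"y":0,"z":-5,"rx":0,"ry":0,"rz":0},{"grip":1,"x":0,"y":0,"z":-15,"rx":0,"ry":0,"rz":0},{"grip":1,"x":0,"y":0,"z":-25,"rx":0,"ry":0,"rz":0},{"grip":1,"x":0,"y":0,"z":-30,"rx":0,"ry":0,"rz":0},{"grip":1,"x":0,"y":20,"z":-25,"rx":0,"ry":0,"rz":0},{"grip":1,"x":0,"y":35,"z":-10,"rx":0,"ry":0,"rz":0},{"grip":1,"x":0,"y":40,"z":0,"rx":0,"ry":0,"rz":0}]'
python3 -m jog '[{"grip":1,"x":0,"y":40,"z":0,"rx":0,"ry":0,"rz":0},{"grip":1,"x":0,"y":40,"z":0,"rx":0,"ry":0,"rz":0},{"grip":1,"x":0,"y":40,"z":0,"rx":0,"ry":0,"rz":0},{"grip":1,"x":0,"y":20,"z":0,"rx":0,"ry":0,"rz":0},{"grip":1,"x":0,"y":0,"z":0,"rx":0,"ry":0,"rz":0},{"grip":1,"x":0,"y":0,"z":0,"rx":0,"ry":0,"rz":0}]'
python3 - <<'E'
from plant import read_camera
import cv2,numpy as np
from st import go
go(510.6,-62.7,12.2,274)
from h import *
for n,w in (("side",(200,130,280,250)),("top",(130,170,310,260))):
    c=read_camera(n); np.savez(f"{n}12.npz",**c)
    f=c["frame"][w[1]:w[3],w[0]:w[2]]
    cv2.imwrite(f"pics/{n}12.png",cv2.resize(f,None,fx=4.4,fy=4.4,interpolation=cv2.INTER_CUBIC)[:,:,::-1])
E
```

```text
time: 24.28
eef_pos: [0.5312, -0.1551, 0.3829]
tcp_rot: [0.994, 0.108, 0.003, 0.001]
contact_force: [0.9, 0.2, 0.7]
opening: 0.001
time: 24.78
eef_pos: [0.5601, -0.2929, 0.3778]
tcp_rot: [0.994, 0.106, -0.001, -0.001]
contact_force: [-0.4, -0.2, 0.1]
opening: -0.002
t 24.78 p [ 560.1 -292.9  377.8] yaw 12.15 zax [-0.0017  0.0021 -1.    ] F [-0.43 -0.2   0.08] open -0.002
shift now tool axes [ 2.000e-01 -2.352e+02  1.044e+02] tool rz -0.05
shift if turned first [   0.3 -235.5  103.8] tilt rx,ry fix [-0.14  0.07 -0.05]
```

View pics/top12.png

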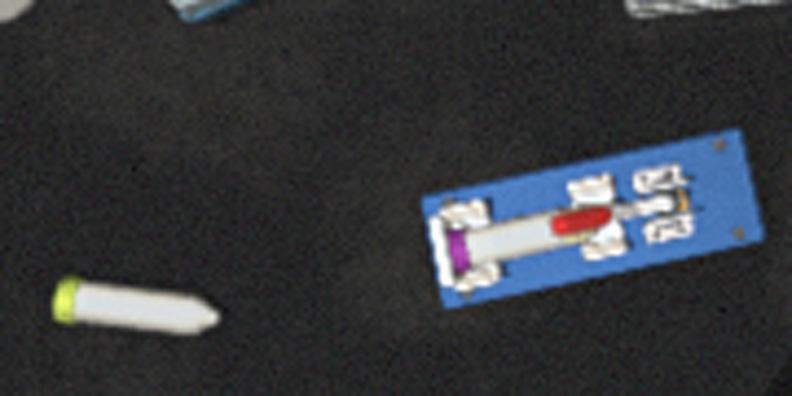

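View pics/side12.png

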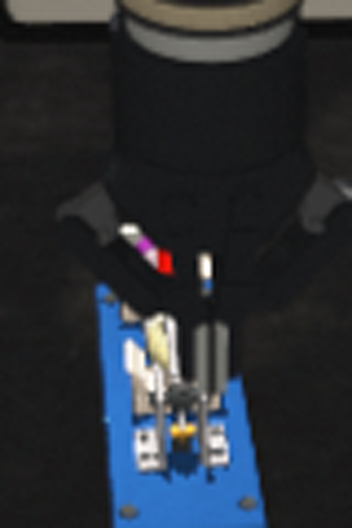

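Run:
```python
from h import *
t=load("top12"); f=t["frame"]; hsv=cv2.cvtColor(f,cv2.COLOR_RGB2HSV)
ey=np.array([-.2115,.9774]);ex=np.array([.9774,.2115]);S=np.array([499.9,-13.1])
def cen(m,w):
    u0,v0,u1,v1=w; p=np.argwhere(m[v0:v1,u0:u1]>0)[:,::-1]+[u0,v0]; return p
red=cv2.inRange(hsv,(0,150,80),(8,255,255))|cv2.inRange(hsv,(172,150,80),(180,255,255))
p=cen(red,(245,205,280,235)); c=p.mean(0)
for th in (.85,.9,.95,1.0):
    z=48+75*np.cos(th)+6; X=onz(t,*c,z/1000)[:2]*1000-S; print("red",th,X@ex,X@ey,"expect y",-100+75*np.sin(th)-3)
pu=cen(cv2.inRange(hsv,(130,60,50),(168,255,255)),(225,210,245,240)); 
P=np.array([onz(t,*q,.054)[:2]*1000-S for q in pu.astype(float)]); L=np.c_[P@ex,P@ey]; print("cap",L.mean(0),L.min(0),L.max(0))
t0=load("top0")
for g in (t0,t):
    h=cv2.cvtColor(g["frame"],cv2.COLOR_RGB2HSV); q=cen(cv2.inRange(h,(25,110,80),(45,255,255)),(135,225,160,255)); print("other cap",q.mean(0))
# tube axis body
g=f.max(2); s_=hsv[:,:,1]
for y in (20,10,0,-10,-20):
    row=[]
    for x in np.arange(-25,25.1,.5):
        w=S+x*ex+y*ey; u,v=proj(t,[w[0]/1000,w[1]/1000,.038]); 
        val=cv2.getRectSubPix(np.ascontiguousarray(s_),(1,1),(float(u),float(v)))[0,0]; row.append(val)
    row=np.array(row,float); i=np.where(row<100)[0]; xs=np.arange(-25,25.1,.5); print("y",y,"tube x", xs[i].min(),xs[i].max(),(xs[i].min()+xs[i].max())/2)
```

```text
red 0.85 -0.004469282825198457 -38.1040090136164 expect y -46.653969614478044
red 0.9 -0.005224045116853622 -38.13530008715262 expect y -44.250481777938745
red 0.95 -0.006009367167897908 -38.16785811279677 expect y -41.99383714079697
red 1.0 -0.006823286082059452 -38.20160171244066 expect y -39.88967613940776
cap [-2.23667958 50.10799533] [-16.39703596  44.13973038] [12.52879052 56.36158296]
other cap [144.17391304 237.63043478]
other cap [144.22222222 237.53333333]
y 20 tube x -16.5 12.5 -2.0
y 10 tube x -16.5 12.5 -2.0
y 0 tube x -16.5 12.5 -2.0
y -10 tube x -16.0 12.5 -1.75
y -20 tube x -15.5 12.5 -1.5
```

```bash
python3 -c "
from plant import sign_off
print(sign_off())"
```

```text
the job is handed in; nothing more can be done
None
```

The job is done and handed in at about 25 s. No verdict was reported.

- **Tube:** I laid the purple-capped tube in the channels and slid it on until it stopped. The cap bore on the end plate with about 8.6 N for about 0.5 s with the lever open, and then I let go.
- **Lever:** I pushed it over centre with closed fingers, and the highest reading was about 11 N. It snapped down, and I bore on it against its stop at 12 to 12.5 N for a little over 0.5 s. I then withdrew the arm clear of everything.

The last checks, all from the top camera:

| Check | Measured | Limit or target |
|---|---|---|
| Cap front along the channels | 56.4 mm | plate face at 57 mm |
| Tube off the centre line | about 2 mm | 6 mm |
| Tube angle to the cradle | under 0.02 rad | 0.08 rad |
| Grip position along the channels | about -38 mm | -42 mm expected on the stop |
| Other tube | not moved | 40 mm |

- **Lever angle:** the grip measured about 4 mm further towards the tube than expected. It is snapped fully over, but I could not read its exact angle.
- **Tube height:** I judged it by feel, as the tube met the channel floor at the expected height, and did not measure it at the end.
- **Dish:** I stayed well away from it and did not measure it again.
- **Forces:** they were read between moves, so a brief peak could have gone unseen. No reading came near 20 N.

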